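Clear the inspection turntable and fasten its cover

TASK

Put the inspection turntable away for the day: lift every plug gauge off the freely spinning platter and lay it flat in the wooden tray. Then set the round cover down over the wing nut and flat stud so that it sits level and fully home on the hub, and turn the wing nut clockwise until it is snug at its stop, which locks the cover.

Things in the scene. Friction and masses are not known exactly. Their poses are not given: they have to be found in the camera images.
- gauge_a: steel plug gauge, 99 mm long, about 12 mm wide and 11 mm high at the six-sided middle, thinner round ends; at the start lies on its side on the platter, roughly along the rim. Origin at the middle of its length on the underside as it lies at the start, its y axis along its length, z up then. Grip the middle, across the width. There are two to four gauges in all; one that is not there reads None.
- gauge_b: steel plug gauge, 99 mm long, about 12 mm wide and 11 mm high at the six-sided middle, thinner round ends; at the start lies on its side on the platter, roughly along the rim. Origin at the middle of its length on the underside as it lies at the start, its y axis along its length, z up then. Grip the middle, across the width. There are two to four gauges in all; one that is not there reads None.
- gauge_c: steel plug gauge, 99 mm long, about 12 mm wide and 11 mm high at the six-sided middle, thinner round ends; at the start lies on its side on the platter, roughly along the rim. Origin at the middle of its length on the underside as it lies at the start, its y axis along its length, z up then. Grip the middle, across the width. There are two to four gauges in all; one that is not there reads None.
- gauge_d: steel plug gauge, 99 mm long, about 12 mm wide and 11 mm high at the six-sided middle, thinner round ends; at the start lies on its side on the platter, roughly along the rim. Origin at the middle of its length on the underside as it lies at the start, its y axis along its length, z up then. Grip the middle, across the width. There are two to four gauges in all; one that is not there reads None.
- tray: fixed shallow open wooden tray with a grey felt floor, 120 mm (its x) by 180 mm (its y) outside, walls 5 mm thick and 18 mm high, floor 5 mm thick; origin at the centre of its underside. It stands to the left or to the right of the turntable.
- turntable: fixed base of the turntable; origin on the table under its centre, z up. A platter of radius 108 mm, top 28 mm above the table, spins freely round a fixed hub of radius 22 mm, flat top 36 mm above the table. On the hub a fixed flat stud, 26 mm along this x, 9 mm along y, rises to 55 mm; above it is the wing nut.
- platter (a joint): angle of the platter, rad, counter-clockwise from above; it spins almost without friction.
- wing_nut (a joint): angle of the wing nut, rad: about 0 at the start (slack, wings in line with the flat stud), grows as it is turned clockwise seen from above, stops dead at 7.85 (one and a quarter turns: snug, wings across the cover's slot). It goes down 0.5 mm per rad, cannot come off, and stays where it is left (friction 0.04 N m).
- nut_wings (a point): middle of the wing nut's wings, on the turntable's axis, 70 mm above the table when slack and 66 mm when snug. The wings are one upright steel blade, 27 mm long (x of this point), 10 mm thick (y), 18 mm high (z); pinch it across the thickness from above.
- cover: loose grey round cover, 212 mm across, 0.22 kg; origin at the centre of its rim's underside. Gripped by the 50 mm square boss on top (sides along x and y, 10 to 26 mm above the origin). A slot 32 mm (x) by 16 mm (y) runs right through the boss and passes the wings and stud, either way round; under the boss it rests on the hub: seated, origin 30 mm, boss top 56 mm above the table.
Things that resemble listed ones, but are neither listed nor needed, are in the scene too. Leave any purple or yellow look-alike of the gauge_c alone.

How it is judged:
By the outcome, as a careful person would: the job done as asked, in the order asked, and still so for the second after the job is handed in, with the robot touching nothing.
Of gauge_a, gauge_b, gauge_c, gauge_d only 2 to 4 are there at a start; the rules pass over those that are not, and their reading is None.
At some moment in a run one of cover may be knocked a few centimetres aside while the robot is not near it.
Once in a run the grip may slacken for a moment while it holds something.
It also fails if it takes over 208 s, if anything falls off the work surface, if the arm or the gripper's body presses on something with over 40 N, if the wrist force passes 120 N, or if a joint passes its speed limit or range.

ROBOT

A 6-joint arm with a two-finger parallel gripper is mounted at the origin on a cart in front of the work surface, level with it; the furniture and walls round the work are solid. World frame = base frame: x ahead of the robot, y to its left, z up, the work surface at z = 0. Lengths are in m, angles in rad, forces in N, time in s.
With the tool pointing down it reaches from about 0.35 to 0.775 m from the base axis. Payload 7.3 kg.
Tool frame: the origin (TCP) lies on the centre line of the jaws, within the pads' length; the fingertips stand 11 mm ahead of it and the grasp point (between the pads) lies 8 mm behind it; z points along the fingers, y is the direction in which the jaws open and shut (so a half turn about z gives the same grasp; the last joint's range is limited). The gripper opens to 92 mm and grips with 3 to 60 N. Pads are 19 mm wide; open, the fingers measure 130 mm over their backs; the gripper's body (75 mm by 190 mm) begins 47 mm behind the grasp point.
Start: joints at [1.017, 0.342, 1.524, -0, 1.275, -0.146], TCP at [0.208, 0.482, 0.238] pointing down, gripper open.
Joint ranges: [-2.53, 2.53], [-0.77, 2.02], [0.04, 2.7], [-1, 4.14], [0.28, 2.66], [-3.11, 3.11]. Speed limits (rad/s): [2.57, 2.57, 3.14, 3.14, 3.14, 3.14].

INTERFACE

Orientations are given as [roll, pitch, yaw] about the fixed x, y, z axes, in that order (R = Rz(yaw) Ry(pitch) Rx(roll)).
In Python, from cell import robot gives the robot as it stands.
- The arm moves only by the tool jog_arm, never from a script. Its argument "deltas" is one flat list of numbers, 6 for each row, row after row: the shift along the world's x, y, z in units of 0.1 m (1.0 is 0.1 m), then the turn, a rotation vector about the world's x, y, z in units of 90 degrees (1.0 is 90 degrees). A call has 1 to 5 rows; each row is the pose to reach, as a shift and turn from the pose commanded when the call began; what a row does not reach only later rows make up. A row lasts 1/12 s, in which the tool goes at most 41.7 mm and 7.16 degrees, less where a joint would pass 70% of its speed; a pose out of reach is approached as far as the arm can. A call with a number of a shift or a turn outside -1 to 1 is refused whole. A call with a gripper value outside its range is refused whole. "claw" is the opening, from 0 (shut) to 1 (fully open), set as the call begins (left out, the last holds). The fingers move at their own pace and stop on an object; "newtons" is the grip in N (left out, the last holds). Time passes only in rows, so rows that repeat a pose let the fingers close. It gives the time, the measured TCP pose, the force and the opening at its end, in the units of the state.
- robot.observe(): the state, without advancing time (a new reading comes with each control period).
- robot.read_camera(name): name is "side" or "top" or "wrist"; returns the picture (480x640x3 uint8, red, green, blue); there is no depth.
- robot.camera_params(name): a dict with "fx", "fy", "cx", "cy" (pixels), "R" (3x3) and "t" (3): a world point X has camera coordinates R X + t. Camera axes: x right, y down, z forward; pixel columns grow to the right and rows downward; lengths in m; the calibration is good to about 2 mm. A picture is of the moment at which its call begins: read the wrist's pose just before it. camera_params takes no time and is no camera call; for the wrist camera it gives the pose at the moment of the call.
- robot.hand_in(): hands the job in, once; it reports no verdict.
The state is a dict: "time": time; "qpos": joint angles; "qvel": joint speeds; "joint_efforts": joint torques, N m; "tool_pos": TCP position; "tool_rot": TCP orientation; "contact_force": force on the tool from outside, world axes, zero at the start; "torque": the same for the moment, N m; "opening": finger opening in m.
Only numpy, scipy, OpenCV 4.12 (cv2) and the standard library are available. Lean on these libraries where they do the work, as an engineer would, in place of code of your own. Each camera call takes 0.05 s, during which the arm holds its last target. There are 200 camera calls.

## Working session

There is one attempt and no reset: what is moved stays moved. The work goes in short steps, Python scripts to look and compute and a tool call to move; the robot and the scene stay as the last step left them, time stands still between calls to the robot, and variables do not carry over. Pictures are saved under pics/ and viewed, about 12 in all and at most 16, crops included, and the job is handed in when it is done.

Besides the shell and the picture viewer there is one more tool, called after "Request:" as name(argument=value, ...) on one line, values as JSON. jog_arm: Moves the arm, as the interface text tells. Its arguments: {"type":"object","properties":{"deltas":{"type":"array","items":{"type":"number"}},"claw":{"type":"number"},"newtons":{"type":"number"}},"required":["deltas"]}

```bash
mkdir -p pics; ls
python3 - <<'E'
from cell import robot
import cv2
print(robot.observe())
for n in ("top","side"):
    im=robot.read_camera(n); cv2.imwrite(f"pics/{n}0.png",im[:,:,::-1])
    p=robot.camera_params(n); print(n,p)
E
```

```text
pics
{'time': 0.0, 'qpos': array([ 1.01702076e+00,  3.42755496e-01,  1.52503452e+00, -1.37973495e-06,
        1.27537670e+00, -1.46025846e-01]), 'qvel': array([ 1.22979514e-03,  4.22054687e-04,  1.09829419e-03, -8.72993877e-07,
        4.90995530e-04,  3.97927147e-04]), 'joint_efforts': array([-6.71018061e-04, -4.31241095e+01, -2.44222122e+01,  7.16894190e-02,
        5.60329249e-02, -1.20564837e-04]), 'tool_pos': array([0.20797008, 0.48162468, 0.23702183]), 'tool_rot': array([-3.14003515e+00, -2.27732314e-04,  2.73384316e+00]), 'contact_force': array([ 0.76112219,  0.07490582, -0.24467037]), 'torque': array([-0.036117  ,  0.04279361,  0.02680959]), 'opening': 0.09196616300017424}
top {'fx': 544.6226496933386, 'fy': 544.6226496933386, 'cx': 315.17028228384504, 'cy': 235.02211753271914, 'R': array([[-0.02596976, -0.99963996, -0.00674731],
       [-0.97932747,  0.02679537, -0.20049867],
       [ 0.20060728,  0.00140092, -0.97967074]]), 't': array([0.15749895, 0.61391366, 1.35546331])}
side {'fx': 562.048186365458, 'fy': 562.048186365458, 'cx': 325.1147095622893, 'cy': 241.31540445932356, 'R': array([[-0.83241136, -0.55401914, -0.01241488],
       [-0.32022782,  0.49918338, -0.80515222],
       [ 0.45226704, -0.66624226, -0.59293826]]), 't': array([0.60545895, 0.19901762, 1.20413058])}
```

View pics/top0.png

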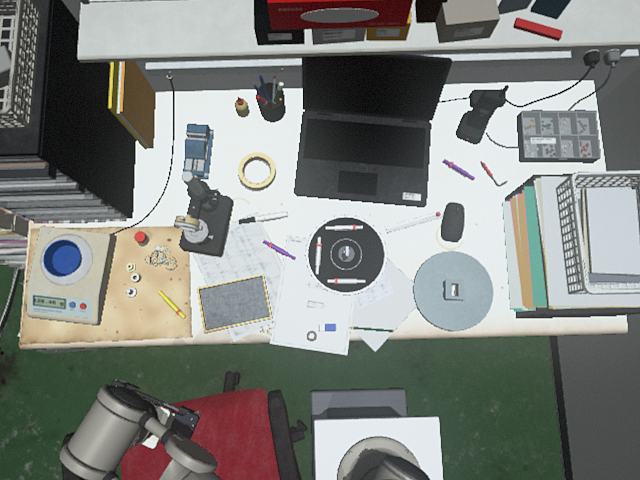

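View pics/side0.png

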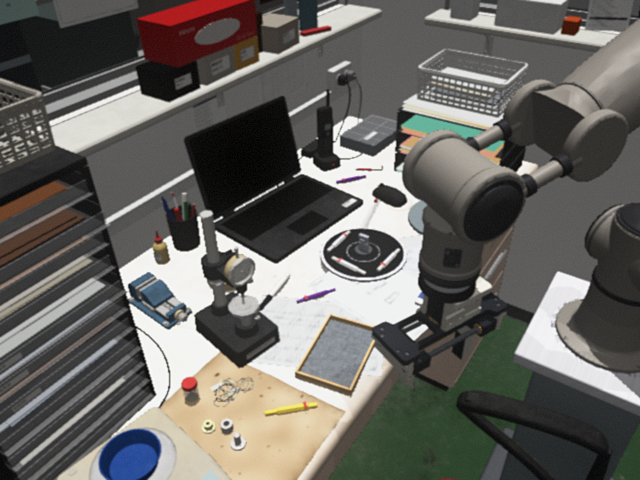

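The top view shows the platter centred at about (346,256), with gauges at (346,227), (319,258) and (346,281). The tray is at (235,302) and the cover at (453,290). Possible confusions are the purple look-alikes at (278,250) and (458,169), the yellow one at (172,304), and the white pens at (262,217) and (413,222), all off the platter. I choose the three on the platter and will check them in an enlarged crop.

Run:
```python
import cv2,numpy as np
im=cv2.imread("pics/top0.png")
a=cv2.resize(im[212:300,300:392],None,fx=6,fy=6,interpolation=cv2.INTER_CUBIC)   # 552x528
cv2.imwrite("pics/c1.png",a)
b=cv2.resize(im[240:350,190:280],None,fx=4,fy=4,interpolation=cv2.INTER_CUBIC)
c=cv2.resize(im[240:350,405:500],None,fx=4,fy=4,interpolation=cv2.INTER_CUBIC)
cv2.imwrite("pics/c2.png",np.hstack([b,c]))
```

```text
(no output)
```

View pics/c1.png

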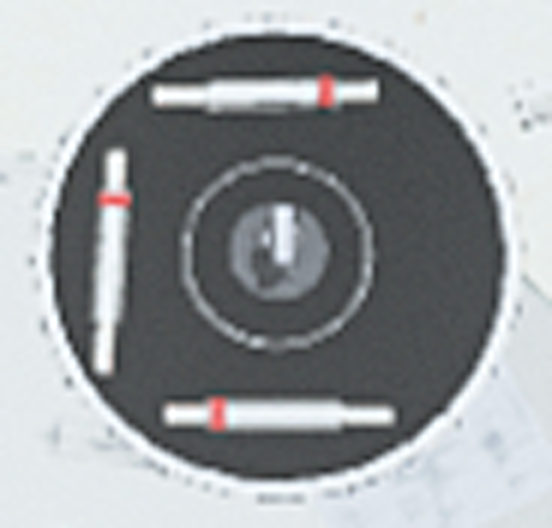

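View pics/c2.png

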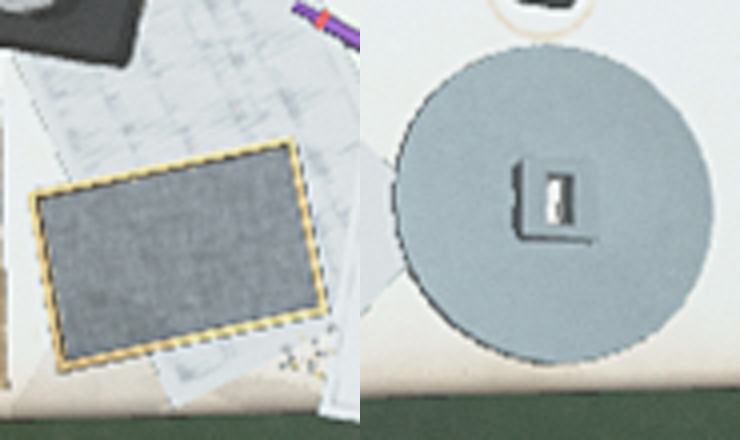

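The crop shows three steel gauges with red bands on the platter and no fourth one. The blade runs up and down in the image. The tray is tilted a little and the cover's slot also runs up and down.

```bash
cat > h.py <<'E'
import numpy as np, cv2
from cell import robot
def ray(p,uv,z):
    d=np.linalg.inv(p["R"])@np.array([(uv[0]-p["cx"])/p["fx"],(uv[1]-p["cy"])/p["fy"],1.])
    c=-np.asarray(p["R"]).T@p["t"]
    return c+d*(z-c[2])/d[2]
def proj(p,X):
    c=np.asarray(p["R"])@np.asarray(X)+p["t"]; return np.array([p["cx"]+p["fx"]*c[0]/c[2],p["cy"]+p["fy"]*c[1]/c[2]])
def st():
    s=robot.observe(); print("t",round(s["time"],2),"pos",s["tool_pos"].round(4),"rot",s["tool_rot"].round(3),"F",s["contact_force"].round(1),"open",round(s["opening"],4),"q",s["qpos"].round(2))
def snap(n,f,box=None,k=1):
    p=robot.camera_params(n); im=robot.read_camera(n)[:,:,::-1]
    if box: im=im[box[1]:box[3],box[0]:box[2]]
    cv2.imwrite("pics/"+f,cv2.resize(im,None,fx=k,fy=k,interpolation=cv2.INTER_CUBIC)); return p
E
python3 - <<'E'
from h import *
p=robot.camera_params("top")
g=lambda u,v:((u+.5)/6-.5+300,(v+.5)/6-.5+212)
for n,a,b in (("top",(152,95),(378,90)),("left",(117,150),(103,373)),("bot",(165,414),(394,415))):
    A,B=ray(p,g(*a),.034),ray(p,g(*b),.034); d=B-A
    print(n,((A+B)/2).round(4),"len",np.hypot(*d[:2]).round(4),"phi",np.degrees(np.arctan2(d[1],d[0])).round(1))
c=[ray(p,g(*q),.028) for q in((50,257),(507,257),(278,32),(278,481))]
print("platter",np.round(c,4), "axis",((c[0][1]+c[1][1])/2,(c[2][0]+c[3][0])/2)); print("ring",np.mean([ray(p,g(*q),.028) for q in ((183,254),(375,254),(279,157),(279,350))],0))
t=lambda u,v:((u+.5)/4-.5+190,(v+.5)/4-.5+240)
T=np.array([ray(p,t(*q),.018) for q in((30,193),(293,138),(327,312),(62,371))]);print("tray",T.round(4),T.mean(0))
e=T[1]-T[0];print(np.hypot(*e[:2]),np.degrees(np.arctan2(e[1],e[0])),np.linalg.norm(T[2]-T[1]))
k=lambda u,v:((u-360+.5)/4-.5+405,(v+.5)/4-.5+240)
C=np.array([ray(p,k(*q),.01) for q in((395,203),(713,203),(553,45),(553,364))]);print("cover",C.round(4))
S=np.array([ray(p,k(*q),.026) for q in((522,157),(600,159),(600,236),(522,235))]);print("boss",S.round(4),S.mean(0))
E
```

```text
top [0.6435 0.0644 0.034 ] len 0.1004 phi -90.3
left [0.5697 0.1353 0.034 ] len 0.0995 phi 174.9
bot [0.4999 0.0634 0.034 ] len 0.0996 phi -91.8
platter [[ 0.5731  0.1617  0.028 ]
 [ 0.5676 -0.0399  0.028 ]
 [ 0.6724  0.0573  0.028 ]
 [ 0.4716  0.0648  0.028 ]] axis (np.float64(0.060909996371810965), np.float64(0.5719813551736174))
ring [0.57192784 0.06058637 0.028     ]
tray [[0.4932 0.4563 0.018 ]
 [0.5251 0.2825 0.018 ]
 [0.4103 0.261  0.018 ]
 [0.3769 0.4335 0.018 ]] [0.45139889 0.35831311 0.018     ]
0.17672624531066042 -79.61748432992704 0.11673018360906369
cover [[ 0.4722 -0.1146  0.01  ]
 [ 0.4666 -0.3243  0.01  ]
 [ 0.5752 -0.2269  0.01  ]
 [ 0.3648 -0.2108  0.01  ]]
boss [[ 0.4986 -0.1969  0.026 ]
 [ 0.4959 -0.2478  0.026 ]
 [ 0.4457 -0.2438  0.026 ]
 [ 0.4477 -0.1931  0.026 ]] [ 0.47196349 -0.22038029  0.026     ]
```

Request:
jog_arm(deltas=[0.3, -0.29, 0, 0, 0, 0, 0.6, -0.58, 0, 0, 0, 0, 0.9, -0.87, 0, 0, 0, 0.05, 0.9, -0.87, 0, 0, 0, 0.1], claw=0.4, newtons=20)

```text
time: 0.43
tool_pos: [0.3024, 0.3907, 0.2374]
tool_rot: [-3.139, 0.002, 2.889]
contact_force: [-0.9, 0.2, 1.2]
opening: 0.0696
```

Request:
jog_arm(deltas=[0.3, -0.29, 0, 0, 0, 0, 0.6, -0.58, 0, 0, 0, 0, 0.9, -0.87, 0, 0, 0, 0.05, 0.9, -0.87, 0, 0, 0, 0.1])

```text
time: 0.77
tool_pos: [0.3927, 0.3034, 0.2374]
tool_rot: [-3.14, 0.002, 3.046]
contact_force: [-1.0, 0.0, -0.2]
opening: 0.0429
```

Request:
jog_arm(deltas=[0.3, -0.29, 0, 0, 0, 0, 0.6, -0.58, 0, 0, 0, 0, 0.9, -0.87, 0, 0, 0, 0, 0.9, -0.87, 0, 0, 0, 0])

```text
time: 1.1
tool_pos: [0.4826, 0.2161, 0.2372]
tool_rot: [-3.14, 0.002, 3.043]
contact_force: [-0.6, 0.6, -0.4]
opening: 0.0367
```

Request:
jog_arm(deltas=[0.3, -0.29, 0, 0, 0, 0, 0.6, -0.58, 0, 0, 0, 0, 0.9, -0.87, 0, 0, 0, 0, 0.9, -0.87, 0, 0, 0, 0, 0.9, -0.87, 0, 0, 0, 0])

```text
time: 1.52
tool_pos: [0.5689, 0.1324, 0.2366]
tool_rot: [-3.141, -0.002, 3.044]
contact_force: [-0.0, 0.9, -0.6]
opening: 0.0365
```

Run:
```python
from h import *
st(); p=snap("wrist","w1.png"); st()
np.savez("w1.npz",**p); print(p)
for n,X in (("left",[.5697,.1353,.034]),("top",[.6435,.0644,.034]),("bot",[.5,.0634,.034]),("nut",[.572,.0607,.079])): print(n,proj(p,X).round(0))
```

```text
t 1.52 pos [0.5689 0.1324 0.2366] rot [-3.141e+00 -2.000e-03  3.044e+00] F [-0.   0.9 -0.6] open 0.0365 q [ 0.1   0.45  1.35  0.    1.34 -1.38]
t 1.57 pos [0.5679 0.1336 0.2368] rot [ 3.141e+00 -2.000e-03  3.046e+00] F [-0.1  0.2 -1. ] open 0.0369 q [ 0.1   0.45  1.36  0.    1.34 -1.38]
{'fx': 333.1169480401128, 'fy': 333.1169480401128, 'cx': 315.63161618747813, 'cy': 236.8662703763651, 'R': array([[ 9.71829479e-02,  9.95266350e-01, -6.05748272e-04],
       [ 9.48929027e-01, -9.24747500e-02,  3.01632429e-01],
       [ 3.00148590e-01, -2.98883407e-02, -9.53424098e-01]]), 't': array([-0.18662348, -0.56576437,  0.22416866])}
left [319. 211.]
top [263. 280.]
bot [242. 152.]
nut [242. 232.]
```

View pics/w1.png

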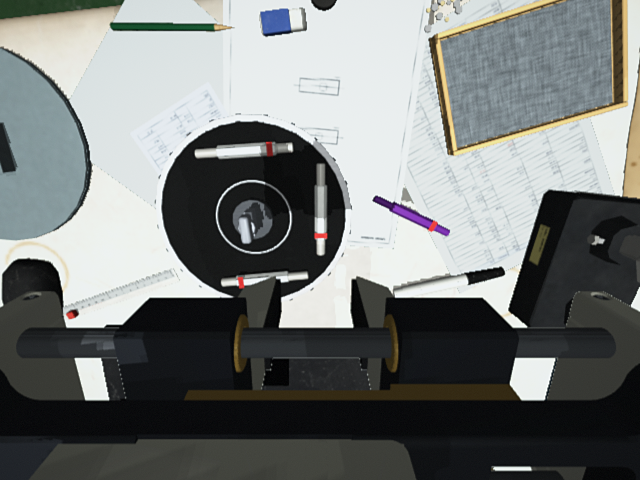

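The wrist picture agrees with the top-camera positions to 1–2 mm: gauges at (320,209), (265,279) and (243,150). I descend on the left gauge.

Request:
jog_arm(deltas=[0.01, 0.015, -0.35, 0, 0, 0, 0.01, 0.015, -0.7, 0, 0, 0, 0.01, 0.015, -0.95, 0, 0, 0])

```text
time: 1.82
tool_pos: [0.567, 0.1369, 0.1406]
tool_rot: [-3.142, -0.002, 3.05]
contact_force: [0.6, -0.4, -0.3]
opening: 0.0369
```

Request:
jog_arm(deltas=[0, 0, -0.3, 0, 0, 0, 0, 0, -0.6, 0, 0, 0, 0, 0, -0.8, 0, 0, 0, 0, 0, -0.93, 0, 0, 0, 0, 0, -1.0, 0, 0, 0])

```text
time: 2.23
tool_pos: [0.5669, 0.1369, 0.0408]
tool_rot: [-3.141, -0.004, 3.05]
contact_force: [-0.6, -0.6, 0.3]
opening: 0.0367
```

Request:
jog_arm(deltas=[0, 0, 0, 0, 0, 0, 0, 0, 0, 0, 0, 0, 0, 0, 0, 0, 0, 0, 0, 0, 0, 0, 0, 0], claw=0.0, newtons=25)

```text
time: 2.57
tool_pos: [0.5699, 0.1358, 0.0441]
tool_rot: [3.141, 0.002, 3.048]
contact_force: [-0.2, 1.3, 0.0]
opening: 0.015
```

Request:
jog_arm(deltas=[0, 0, 0, 0, 0, 0, 0, 0, 0, 0, 0, 0])

```text
time: 2.73
tool_pos: [0.57, 0.1358, 0.044]
tool_rot: [3.141, 0.002, 3.048]
contact_force: [-1.5, 1.9, 5.5]
opening: 0.0112
```

Request:
jog_arm(deltas=[0, 0, 0, 0, 0, 0, 0, 0, -0.035, 0, 0, 0, 0, 0, -0.035, 0, 0, 0], claw=0.25)

```text
time: 2.98
tool_pos: [0.5695, 0.1353, 0.0393]
tool_rot: [3.142, 0.001, 3.048]
contact_force: [0.3, 0.8, 1.7]
opening: 0.0221
```

Request:
jog_arm(deltas=[0, 0, 0, 0, 0, 0, 0, 0, 0, 0, 0, 0, 0, 0, 0, 0, 0, 0, 0, 0, 0, 0, 0, 0, 0, 0, 0, 0, 0, 0], claw=0.0)

```text
time: 3.4
tool_pos: [0.5693, 0.1354, 0.0393]
tool_rot: [-3.142, 0.0, 3.048]
contact_force: [-0.0, 0.4, 3.5]
opening: 0.011
```

Request:
jog_arm(deltas=[0, 0, 0.1, 0, 0, 0, 0, 0, 0.3, 0, 0, 0, 0, 0, 0.6, 0, 0, 0, 0, 0, 0.6, 0, 0, 0])

```text
time: 3.73
tool_pos: [0.5716, 0.1358, 0.1042]
tool_rot: [3.14, 0.007, 3.048]
contact_force: [2.0, 0.4, 0.1]
opening: 0.0112
```

Run:
```python
from h import *
st(); snap("wrist","w2.png"); st()
```

```text
t 3.73 pos [0.5716 0.1358 0.1042] rot [3.14  0.007 3.048] F [2.  0.4 0.1] open 0.0112 q [ 0.1   0.58  1.53  0.    1.03 -1.37]
t 3.78 pos [0.5707 0.1357 0.1021] rot [3.14  0.005 3.048] F [ 0.5 -1.2 -1.9] open 0.0113 q [ 0.1   0.58  1.53  0.    1.02 -1.37]
```

View pics/w2.png

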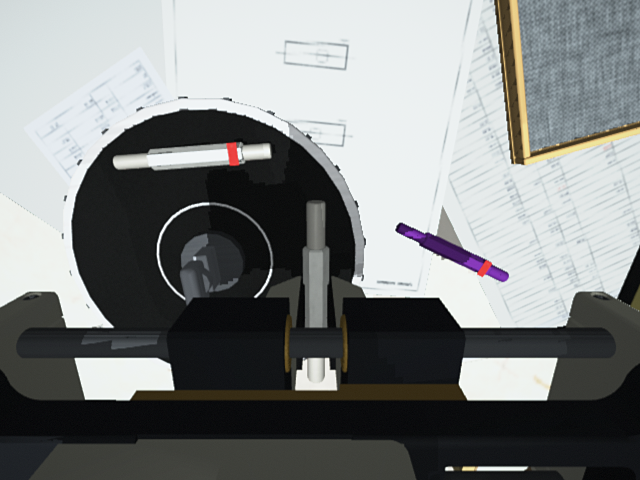

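The gauge is held along the tool, centred, at (316,290). Now I carry it to the tray.

Request:
jog_arm(deltas=[-0.2, 0.2, 0, 0, 0, 0, -0.4, 0.5, 0, 0, 0, -0.03, -0.5, 0.8, 0, 0, 0, -0.06, -0.5, 0.9, 0, 0, 0, -0.06])

```text
time: 4.12
tool_pos: [0.5159, 0.2283, 0.0982]
tool_rot: [-3.141, -0.004, 2.954]
contact_force: [-0.2, 0.2, -0.3]
opening: 0.0112
```

Request:
jog_arm(deltas=[-0.1, 0.3, 0, 0, 0, -0.02, -0.3, 0.6, 0, 0, 0, -0.04, -0.4, 0.9, 0, 0, 0, -0.06])

```text
time: 4.37
tool_pos: [0.4771, 0.3159, 0.0981]
tool_rot: [-3.139, -0.003, 2.858]
contact_force: [0.7, 0.3, -1.0]
opening: 0.0115
```

Request:
jog_arm(deltas=[-0.1, 0.3, 0, 0, 0, -0.02, -0.3, 0.6, 0, 0, 0, -0.04, -0.37, 0.8, 0, 0, 0, -0.04, -0.37, 0.88, 0, 0, 0, -0.04, -0.37, 0.88, 0, 0, 0, -0.04])

```text
time: 4.78
tool_pos: [0.4417, 0.4047, 0.0984]
tool_rot: [-3.141, -0.0, 2.8]
contact_force: [0.5, -1.2, -1.4]
opening: 0.0112
```

Run:
```python
from h import *
st(); snap("wrist","w3.png"); st()
```

```text
t 4.78 pos [0.4417 0.4047 0.0984] rot [-3.141 -0.     2.8  ] F [ 0.5 -1.2 -1.4] open 0.0112 q [ 0.61  0.61  1.49 -0.    1.04 -0.62]
t 4.83 pos [0.4422 0.4034 0.0985] rot [-3.14  -0.     2.798] F [ 0.4 -1.  -1.7] open 0.0111 q [ 0.61  0.61  1.49 -0.    1.04 -0.62]
```

View pics/w3.png

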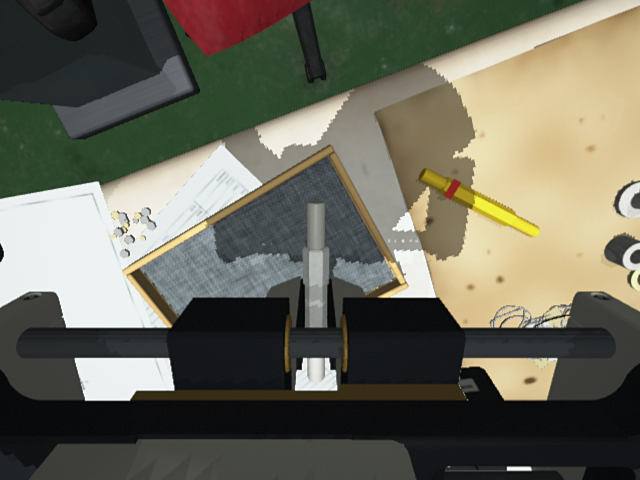

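Request:
jog_arm(deltas=[0, 0, -0.3, 0, 0, 0, 0, 0, -0.6, 0, 0, 0, 0, 0, -0.73, 0, 0, 0, 0, 0, -0.8, 0, 0, 0, 0, 0, -0.8, 0, 0, 0])

```text
time: 5.25
tool_pos: [0.4426, 0.4015, 0.0179]
tool_rot: [-3.139, -0.001, 2.795]
contact_force: [-0.9, -0.2, -0.9]
opening: 0.0115
```

Run:
```python
from h import *
st(); p=robot.camera_params("wrist")
for X in ([.3769,.4335,.018],[.4932,.4563,.018]): print(proj(p,X))
```

```text
t 5.25 pos [0.4426 0.4015 0.0179] rot [-3.139e+00 -1.000e-03  2.795e+00] F [-0.9 -0.2 -0.9] open 0.0115 q [ 0.61  0.72  1.55 -0.    0.88 -0.62]
[333.97207894 153.15521841]
[447.54533418 353.56537174]
```

Request:
jog_arm(deltas=[0, 0, 0, 0, 0, 0, 0, 0, 0, 0, 0, 0, 0, 0, 0.2, 0, 0, 0, 0, 0, 0.6, 0, 0, 0, 0, 0, 1.0, 0, 0, 0], claw=0.24)

```text
time: 5.67
tool_pos: [0.4419, 0.4028, 0.1202]
tool_rot: [-3.14, -0.001, 2.796]
contact_force: [1.3, 1.2, 0.9]
opening: 0.022
```

Request:
jog_arm(deltas=[0, -0.2, 0.1, 0, 0, -0.06, 0.1, -0.5, 0.2, 0, 0, -0.12, 0.2, -0.8, 0.3, 0, 0, -0.2, 0.2, -1.0, 0.3, 0, 0, -0.27])

```text
time: 6.0
tool_pos: [0.465, 0.3019, 0.1528]
tool_rot: [3.135, 0.003, 2.366]
contact_force: [0.6, 0.1, 0.4]
opening: 0.0222
```

Request:
jog_arm(deltas=[0, -0.2, 0, 0, 0, -0.06, 0.1, -0.5, 0, 0, 0, -0.12, 0.2, -0.8, 0, 0, 0, -0.2, 0.2, -1.0, 0, 0, 0, -0.27])

```text
time: 6.33
tool_pos: [0.4841, 0.2011, 0.1507]
tool_rot: [3.138, 0.001, 1.941]
contact_force: [1.2, -0.5, -0.2]
opening: 0.0223
```

Request:
jog_arm(deltas=[0, -0.2, 0, 0, 0, -0.06, 0.1, -0.5, 0, 0, 0, -0.12, 0.17, -0.8, 0, 0, 0, -0.2, 0.17, -1.0, 0, 0, 0, -0.26, 0.17, -1.0, 0, 0, 0, -0.26], claw=0.35)

```text
time: 6.75
tool_pos: [0.5001, 0.1, 0.1504]
tool_rot: [3.139, 0.001, 1.532]
contact_force: [-0.1, 0.2, 0.2]
opening: 0.0321
```

Run:
```python
from h import *
st(); p=snap("wrist","w4.png"); np.savez("w4.npz",**p)
for X in ([.5,.0634,.034],[.6435,.0644,.034],[.572,.0607,.028]): print(proj(p,X).round(0))
```

```text
t 6.75 pos [0.5001 0.1    0.1504] rot [3.139e+00 1.000e-03 1.532e+00] F [-0.1  0.2  0.2] open 0.0321 q [ 0.05  0.4   1.69 -0.    1.04  0.09]
[316. 275.]
[483. 268.]
[398. 272.]
```

View pics/w4.png

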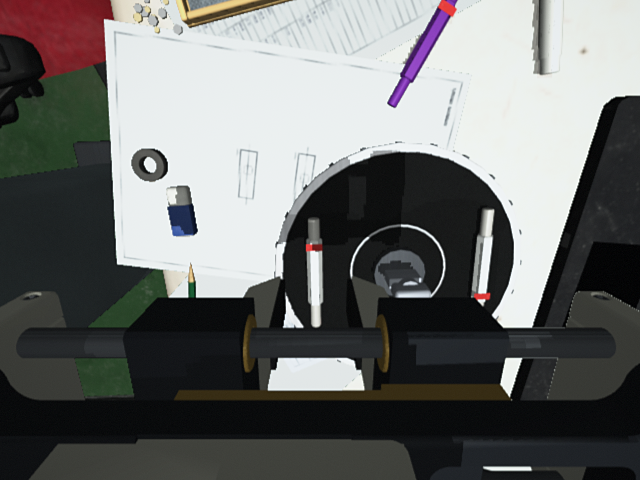

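The gauge spans (315,219) to (316,327), as predicted and in line with the fingers. I descend and grip it.

Request:
jog_arm(deltas=[0, -0.35, -0.1, 0, 0, 0, 0, -0.35, -0.45, 0, 0, 0, 0, -0.35, -0.8, 0, 0, 0, 0, -0.35, -0.8, 0, 0, 0])

```text
time: 7.13
tool_pos: [0.4957, 0.0689, 0.0648]
tool_rot: [-3.133, -0.0, 1.542]
contact_force: [-0.7, 1.1, -0.4]
opening: 0.032
```

Request:
jog_arm(deltas=[0, 0, -0.15, 0, 0, 0, 0, 0, -0.28, 0, 0, 0, 0, 0, -0.31, 0, 0, 0, 0, 0, -0.31, 0, 0, 0])

```text
time: 7.47
tool_pos: [0.4996, 0.0694, 0.0398]
tool_rot: [3.141, -0.0, 1.542]
contact_force: [-0.1, -1.0, -0.4]
opening: 0.032
```

Request:
jog_arm(deltas=[0, 0, 0, 0, 0, 0, 0, 0, 0, 0, 0, 0, 0, 0, 0, 0, 0, 0, 0, 0, 0, 0, 0, 0, 0, 0, 0, 0, 0, 0], claw=0.0)

```text
time: 7.88
tool_pos: [0.4995, 0.0687, 0.0392]
tool_rot: [3.14, -0.0, 1.54]
contact_force: [-2.7, 0.5, 7.0]
opening: 0.0113
```

Request:
jog_arm(deltas=[0, 0, 0, 0, 0, 0, 0, 0, 0, 0, 0, 0])

```text
time: 8.05
tool_pos: [0.4996, 0.0686, 0.0393]
tool_rot: [3.14, -0.0, 1.54]
contact_force: [-2.0, 1.2, 6.8]
opening: 0.0116
```

Request:
jog_arm(deltas=[0, 0, 0.1, 0, 0, 0, 0, 0, 0.3, 0, 0, 0, 0, 0, 0.6, 0, 0, 0, 0, 0, 0.6, 0, 0, 0])

```text
time: 8.38
tool_pos: [0.502, 0.0686, 0.1033]
tool_rot: [3.133, -0.0, 1.54]
contact_force: [0.8, 0.6, -0.2]
opening: 0.0113
```

Request:
jog_arm(deltas=[0, 0.2, 0, 0, 0, 0.06, -0.1, 0.5, 0, 0, 0, 0.12, -0.2, 0.8, 0, 0, 0, 0.2, -0.2, 1.0, 0, 0, 0, 0.27])

```text
time: 8.72
tool_pos: [0.4771, 0.1703, 0.0984]
tool_rot: [-3.14, -0.001, 1.971]
contact_force: [0.8, -0.1, -0.9]
opening: 0.0115
```

Request:
jog_arm(deltas=[0, 0.2, 0, 0, 0, 0.06, -0.1, 0.5, 0, 0, 0, 0.12, -0.2, 0.8, 0, 0, 0, 0.2, -0.2, 1.0, 0, 0, 0, 0.27])

```text
time: 9.05
tool_pos: [0.4572, 0.2706, 0.0984]
tool_rot: [-3.141, -0.001, 2.396]
contact_force: [-0.4, 0.5, -0.6]
opening: 0.0111
```

Request:
jog_arm(deltas=[0, 0.2, 0, 0, 0, 0.06, -0.1, 0.5, 0, 0, 0, 0.12, -0.13, 0.8, 0, 0, 0, 0.2, -0.13, 0.91, 0, 0, 0, 0.26, -0.13, 0.91, 0, 0, 0, 0.26])

```text
time: 9.47
tool_pos: [0.4456, 0.362, 0.0984]
tool_rot: [3.14, 0.0, 2.804]
contact_force: [-0.2, -0.8, -0.7]
opening: 0.0113
```

Run:
```python
from h import *
st(); p=snap("wrist","w5.png"); st()
```

```text
t 9.47 pos [0.4456 0.362  0.0984] rot [3.14  0.    2.804] F [-0.2 -0.8 -0.7] open 0.0113 q [ 0.55  0.57  1.57  0.    1.   -0.68]
t 9.52 pos [0.4457 0.3604 0.0982] rot [-3.142  0.     2.798] F [ 0.1 -0.8 -1.5] open 0.0111 q [ 0.55  0.57  1.57 -0.    1.   -0.68]
```

View pics/w5.png

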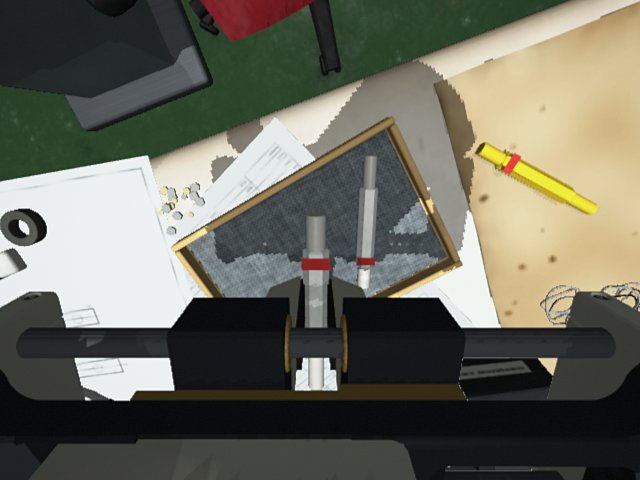

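Request:
jog_arm(deltas=[0, -0.03, -0.3, 0, 0, 0, 0, -0.03, -0.6, 0, 0, 0, 0, -0.03, -0.73, 0, 0, 0, 0, -0.03, -0.8, 0, 0, 0, 0, -0.03, -0.8, 0, 0, 0])

```text
time: 9.93
tool_pos: [0.4458, 0.3549, 0.0176]
tool_rot: [-3.139, -0.002, 2.793]
contact_force: [-0.0, 0.2, -0.8]
opening: 0.0114
```

Request:
jog_arm(deltas=[0, 0, 0, 0, 0, 0, 0, 0, 0, 0, 0, 0, 0, 0, 0.2, 0, 0, 0, 0, 0, 0.6, 0, 0, 0, 0, 0, 1.0, 0, 0, 0], claw=0.2)

```text
time: 10.35
tool_pos: [0.4457, 0.3557, 0.119]
tool_rot: [-3.14, -0.001, 2.795]
contact_force: [1.3, 0.9, -0.8]
opening: 0.0182
```

Request:
jog_arm(deltas=[0, -0.2, 0.1, 0, 0, -0.06, 0.1, -0.5, 0.2, 0, 0, -0.12, 0.1, -0.8, 0.3, 0, 0, -0.2, 0.1, -0.9, 0.3, 0, 0, -0.27])

```text
time: 10.68
tool_pos: [0.4576, 0.2638, 0.1512]
tool_rot: [3.138, 0.003, 2.364]
contact_force: [0.9, 0.3, -0.2]
opening: 0.0183
```

Request:
jog_arm(deltas=[0.2, -0.25, 0, 0, 0, -0.06, 0.5, -0.5, 0, 0, 0, -0.12, 0.8, -0.8, 0, 0, 0, -0.2, 0.9, -0.9, 0, 0, 0, -0.27], claw=0.35)

```text
time: 11.02
tool_pos: [0.55, 0.1727, 0.1496]
tool_rot: [3.137, 0.002, 1.939]
contact_force: [0.7, -0.5, -0.4]
opening: 0.0318
```

Request:
jog_arm(deltas=[0.3, -0.2, 0, 0, 0, -0.06, 0.6, -0.5, 0, 0, 0, -0.12, 0.9, -0.7, 0, 0, 0, -0.2, 0.98, -0.75, 0, 0, 0, -0.24, 0.98, -0.75, 0, 0, 0, -0.24])

```text
time: 11.43
tool_pos: [0.6464, 0.0987, 0.1486]
tool_rot: [3.139, 0.0, 1.565]
contact_force: [-0.7, -0.1, 0.8]
opening: 0.0322
```

Run:
```python
from h import *
st(); p=snap("wrist","w6.png"); np.savez("w6.npz",**p);st()
for X in ([.6435,.0644,.034],[.572,.0607,.028]): print(proj(p,X).round(0))
```

```text
t 11.43 pos [0.6464 0.0987 0.1486] rot [3.139 0.    1.565] F [-0.7 -0.1  0.8] open 0.0322 q [ 0.03  0.65  1.26 -0.    1.23  0.04]
t 11.48 pos [0.6448 0.1002 0.1485] rot [ 3.141 -0.     1.57 ] F [-0.6  0.6  0.3] open 0.0321 q [0.04 0.65 1.26 0.   1.23 0.04]
[311. 274.]
[230. 275.]
```

View pics/w6.png

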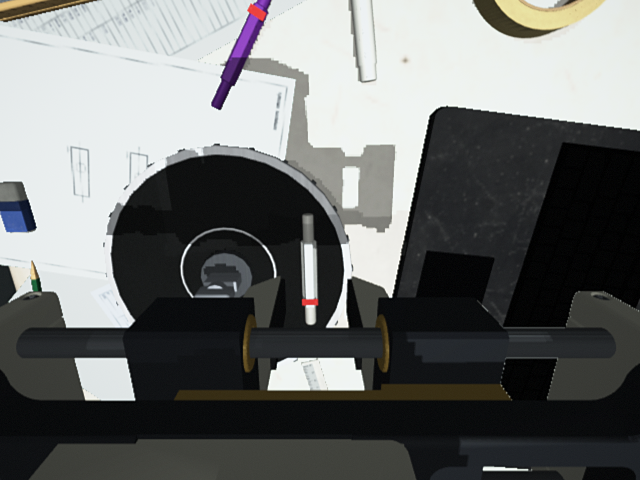

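The gauge lies from (307,215) to (311,322), with the platter turned about 2° from before. I descend with that correction.

Request:
jog_arm(deltas=[-0.025, -0.35, -0.1, 0, 0, 0.02, -0.025, -0.35, -0.45, 0, 0, 0.02, -0.025, -0.35, -0.8, 0, 0, 0.02, -0.025, -0.35, -0.8, 0, 0, 0.02])

```text
time: 11.82
tool_pos: [0.6364, 0.0671, 0.0623]
tool_rot: [-3.129, -0.001, 1.605]
contact_force: [-1.8, 0.4, -1.5]
opening: 0.0321
```

Request:
jog_arm(deltas=[0, 0, -0.15, 0, 0, 0, 0, 0, -0.26, 0, 0, 0, 0, 0, -0.29, 0, 0, 0, 0, 0, -0.29, 0, 0, 0])

```text
time: 12.15
tool_pos: [0.6414, 0.0672, 0.0401]
tool_rot: [-3.142, -0.0, 1.604]
contact_force: [-0.2, 0.8, -0.2]
opening: 0.0322
```

Request:
jog_arm(deltas=[0, 0, 0, 0, 0, 0, 0, 0, 0, 0, 0, 0, 0, 0, 0, 0, 0, 0, 0, 0, 0, 0, 0, 0, 0, 0, 0, 0, 0, 0], claw=0.0)

```text
time: 12.57
tool_pos: [0.642, 0.0665, 0.0399]
tool_rot: [3.141, -0.0, 1.603]
contact_force: [-1.4, 0.8, 3.7]
opening: 0.011
```

Request:
jog_arm(deltas=[0, 0, 0, 0, 0, 0, 0, 0, 0, 0, 0, 0])

```text
time: 12.73
tool_pos: [0.642, 0.0665, 0.0399]
tool_rot: [3.141, -0.0, 1.603]
contact_force: [-0.3, 0.9, 5.6]
opening: 0.0115
```

Request:
jog_arm(deltas=[0, 0, 0.1, 0, 0, 0, 0, 0, 0.3, 0, 0, 0, 0, 0, 0.6, 0, 0, 0, 0, 0, 0.6, 0, 0, 0])

```text
time: 13.07
tool_pos: [0.6447, 0.0664, 0.1051]
tool_rot: [3.132, 0.001, 1.603]
contact_force: [2.0, 0.3, -0.1]
opening: 0.0113
```

Request:
jog_arm(deltas=[-0.2, 0.1, 0, 0, 0, 0.06, -0.5, 0.2, 0, 0, 0, 0.12, -0.8, 0.4, 0, 0, 0, 0.2, -0.9, 0.5, 0, 0, 0, 0.27])

```text
time: 13.4
tool_pos: [0.5474, 0.1177, 0.0989]
tool_rot: [-3.138, -0.002, 2.033]
contact_force: [0.7, -0.4, -1.4]
opening: 0.0111
```

Request:
jog_arm(deltas=[-0.3, 0.2, 0, 0, 0, 0.06, -0.5, 0.5, 0, 0, 0, 0.12, -0.7, 0.8, 0, 0, 0, 0.2, -0.72, 0.95, 0, 0, 0, 0.27])

```text
time: 13.73
tool_pos: [0.476, 0.2137, 0.0993]
tool_rot: [-3.14, -0.002, 2.459]
contact_force: [-1.0, -0.8, -2.3]
opening: 0.0114
```

Request:
jog_arm(deltas=[-0.1, 0.3, 0, 0, 0, 0.06, -0.2, 0.6, 0, 0, 0, 0.12, -0.2, 0.9, 0, 0, 0, 0.2, -0.2, 1.0, 0, 0, 0, 0.22, -0.2, 1.0, 0, 0, 0, 0.22])

```text
time: 14.15
tool_pos: [0.4595, 0.3136, 0.0993]
tool_rot: [3.141, 0.001, 2.8]
contact_force: [-0.1, -0.9, -1.0]
opening: 0.0113
```

Run:
```python
from h import *
st(); p=snap("wrist","w7.png"); st()
```

```text
t 14.15 pos [0.4595 0.3136 0.0993] rot [3.141e+00 1.000e-03 2.800e+00] F [-0.1 -0.9 -1. ] open 0.0113 q [ 0.46  0.54  1.62  0.    0.98 -0.77]
t 14.2 pos [0.4595 0.312  0.0991] rot [-3.141  0.     2.797] F [-0.2 -0.1  0.1] open 0.0109 q [ 0.46  0.54  1.62 -0.    0.98 -0.77]
```

View pics/w7.png

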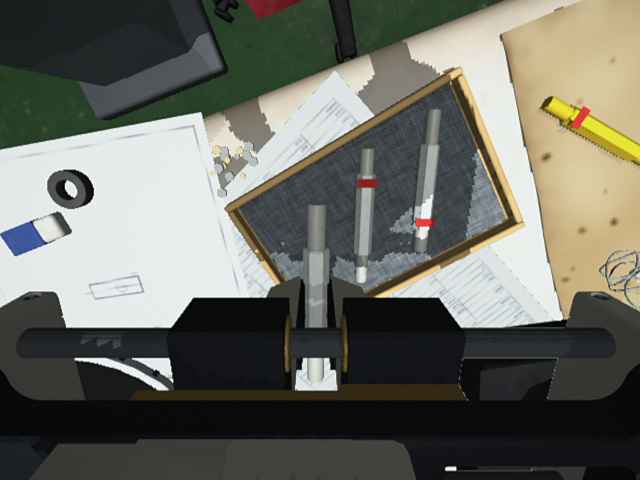

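The first two gauges lie flat in the tray at (365,215) and (427,180), with room for the third. I set it down and then go over the nut.

Request:
jog_arm(deltas=[0, 0, -0.3, 0, 0, 0, 0, 0, -0.6, 0, 0, 0, 0, 0, -0.73, 0, 0, 0, 0, 0, -0.81, 0, 0, 0, 0, 0, -0.81, 0, 0, 0])

```text
time: 14.62
tool_pos: [0.4595, 0.3097, 0.0175]
tool_rot: [-3.139, -0.002, 2.794]
contact_force: [-1.2, 0.5, -0.6]
opening: 0.0111
```

Request:
jog_arm(deltas=[0, 0, 0, 0, 0, 0, 0, 0, 0, 0, 0, 0, 0, 0, 0.2, 0, 0, 0, 0, 0, 0.6, 0, 0, 0, 0, 0, 1.0, 0, 0, 0], claw=0.2)

```text
time: 15.03
tool_pos: [0.4592, 0.3107, 0.119]
tool_rot: [-3.14, -0.002, 2.796]
contact_force: [1.2, 0.4, -0.1]
opening: 0.0182
```

Request:
jog_arm(deltas=[0, -0.2, 0.2, 0, 0, -0.06, 0.1, -0.5, 0.4, 0, 0, -0.12, 0.3, -0.8, 0.6, 0, 0, -0.2, 0.3, -0.9, 0.63, 0, 0, -0.27])

```text
time: 15.37
tool_pos: [0.4941, 0.2186, 0.1861]
tool_rot: [3.134, 0.006, 2.364]
contact_force: [1.1, 0.2, 0.4]
opening: 0.0184
```

Request:
jog_arm(deltas=[0.1, -0.25, 0, 0, 0, -0.06, 0.3, -0.5, 0, 0, 0, -0.12, 0.5, -0.8, 0, 0, 0, -0.2, 0.5, -0.9, 0, 0, 0, -0.27], claw=0.85)

```text
time: 15.7
tool_pos: [0.543, 0.1275, 0.1823]
tool_rot: [3.138, 0.003, 1.939]
contact_force: [-0.2, 0.1, -1.2]
opening: 0.0408
```

Request:
jog_arm(deltas=[0.1, -0.2, 0, 0, 0, -0.06, 0.3, -0.5, 0, 0, 0, -0.12, 0.33, -0.8, 0, 0, 0, -0.2, 0.33, -0.82, 0, 0, 0, -0.24, 0.33, -0.82, 0, 0, 0, -0.24])

```text
time: 16.12
tool_pos: [0.5731, 0.0472, 0.1818]
tool_rot: [3.14, 0.0, 1.565]
contact_force: [1.1, 0.4, -0.2]
opening: 0.074
```

Request:
jog_arm(deltas=[0, 0, 0, 0, 0, 0, 0, 0, 0, 0, 0, 0, 0, 0, 0, 0, 0, 0])

```text
time: 16.37
tool_pos: [0.5725, 0.0503, 0.1816]
tool_rot: [3.141, -0.0, 1.574]
contact_force: [-0.9, 0.5, 0.4]
opening: 0.0779
```

Run:
```python
from h import *
st(); p=snap("wrist","w8.png"); np.savez("w8.npz",**p);st()
print(proj(p,[.572,.0607,.079]),robot.camera_params("wrist")["t"]-p["t"])
snap("top","t8.png")
```

```text
t 16.37 pos [0.5725 0.0503 0.1816] rot [ 3.141 -0.     1.574] F [-0.9  0.5  0.4] open 0.0779 q [-0.05  0.48  1.47  0.    1.19 -0.05]
t 16.42 pos [0.5725 0.0504 0.1815] rot [ 3.141 -0.     1.574] F [ 0.2 -0.2 -1.1] open 0.0778 q [-0.05  0.48  1.47  0.    1.19 -0.05]
[314.11721841 227.3166582 ] [1.51917910e-05 1.14235726e-04 2.12667195e-05]
```

Request:
jog_arm(deltas=[-0.1, -0.3, 0, 0, 0, 0, -0.2, -0.6, 0, 0, 0, 0, -0.35, -0.95, 0, 0, 0, -0.05])

```text
time: 16.72
tool_pos: [0.5378, -0.045, 0.1812]
tool_rot: [3.141, -0.0, 1.497]
contact_force: [0.4, -0.4, -0.2]
opening: 0.0781
```

Request:
jog_arm(deltas=[-0.1, -0.3, 0, 0, 0, 0, -0.2, -0.6, 0, 0, 0, 0, -0.35, -0.95, 0, 0, 0, 0])

```text
time: 16.97
tool_pos: [0.5027, -0.1409, 0.1815]
tool_rot: [3.14, -0.0, 1.495]
contact_force: [0.5, 0.7, -0.2]
opening: 0.0781
```

Request:
jog_arm(deltas=[-0.1, -0.3, -0.1, 0, 0, 0, -0.2, -0.6, -0.3, 0, 0, 0, -0.3, -0.9, -0.54, 0, 0, 0, -0.3, -0.9, -0.54, 0, 0, 0, -0.3, -0.9, -0.54, 0, 0, 0])

```text
time: 17.38
tool_pos: [0.4717, -0.2309, 0.1262]
tool_rot: [-3.139, -0.002, 1.491]
contact_force: [-0.4, -0.3, 0.2]
opening: 0.0778
```

Request:
jog_arm(deltas=[0, 0, 0, 0, 0, 0, 0, 0, 0, 0, 0, 0, 0, 0, 0, 0, 0, 0])

```text
time: 17.63
tool_pos: [0.4736, -0.2295, 0.1282]
tool_rot: [3.14, 0.001, 1.495]
contact_force: [-0.4, -0.2, 0.1]
opening: 0.0784
```

Run:
```python
from h import *
st(); p=snap("wrist","w9.png"); np.savez("w9.npz",**p);st()
print(proj(p,[.472,-.2204,.026]))
a=cv2.imread("pics/w8.png")[150:300,230:400]; b=cv2.imread("pics/w9.png")[150:300,230:400]
u=lambda x:cv2.resize(x,None,fx=2.3,fy=2.3,interpolation=cv2.INTER_CUBIC)
top=np.hstack([u(a),u(b)]); t=cv2.imread("pics/t8.png")[200:340,185:515]
t=cv2.resize(t,(top.shape[1],240)); print(top.shape); cv2.imwrite("pics/m1.png",np.vstack([top,t]))
```

```text
t 17.63 pos [ 0.4736 -0.2295  0.1282] rot [3.140e+00 1.000e-03 1.495e+00] F [-0.4 -0.2  0.1] open 0.0784 q [-0.6   0.46  1.68  0.    1.01 -0.52]
t 17.68 pos [ 0.4735 -0.2296  0.1281] rot [3.140e+00 1.000e-03 1.495e+00] F [ 0.4  0.6 -0.4] open 0.0782 q [-0.6   0.46  1.68  0.    1.01 -0.52]
[311.5921333  229.10476312]
(345, 782, 3)
```

View pics/m1.png

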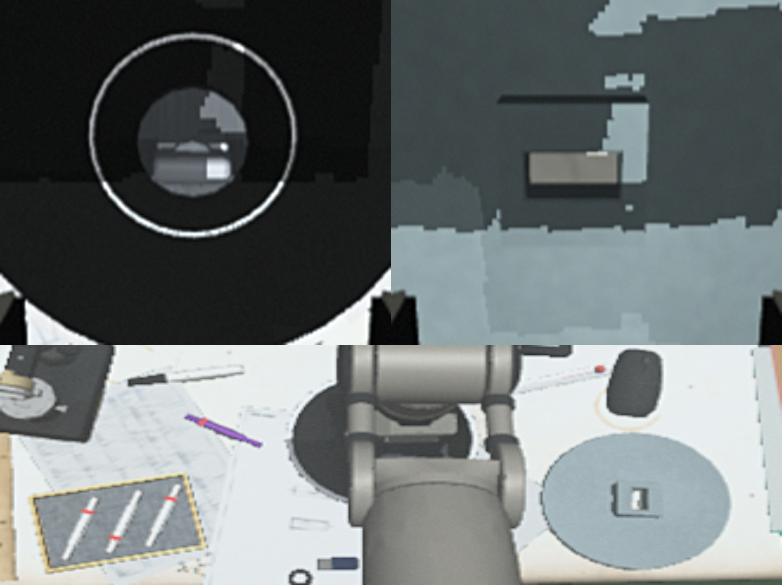

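Three gauges lie in the tray in the lower panel and the cover is where it was. Slot top outline in the wrist picture is about (309.6,225.7), and the blade top about (313.7,223.5). Next I work out the offsets relative to the tool.

Run:
```python
from h import *
L=lambda n:dict(np.load(n))
a,b=L("w8.npz"),L("w9.npz")
A=lambda x,y:(230+(x+.5)/2.3-.5,150+(y+.5)/2.3-.5); B=lambda x,y:A(x-391,y)
print("hub",ray(a,A(192,142),.036),"ring",ray(a,A(193.5,136),.028),"blade",ray(a,A(192.5,169),.079))
for q in((153,158),(232,158),(232,180),(153,180)): print(ray(a,A(*q),.079).round(4))
S=[ray(b,B(*q),.026) for q in((527,151),(621,151),(621,197),(527,197))]; print("slot",np.round(S,4),np.mean(S,0))
print("bosstop",ray(b,B(498,99),.026),ray(b,B(648,99),.026))
im=cv2.imread("pics/w8.png")[190:245,285:345]; i2=cv2.imread("pics/w9.png")[185:255,275:350]
im=np.clip(im.astype(float)*1.6,0,255).astype("uint8")
im=cv2.resize(im,(390,358),interpolation=cv2.INTER_CUBIC); i2=cv2.resize(i2,(384,358),interpolation=cv2.INTER_CUBIC)
cv2.imwrite("pics/m2.png",np.hstack([im,i2]))
```

```text
hub [0.57102498 0.06323618 0.036     ] ring [0.57157983 0.0638188  0.028     ] blade [0.57144703 0.06403123 0.079     ]
[0.5581 0.0678 0.079 ]
[0.5847 0.0679 0.079 ]
[0.5849 0.0602 0.079 ]
[0.558  0.0601 0.079 ]
slot [[ 0.4554 -0.2081  0.026 ]
 [ 0.4868 -0.2105  0.026 ]
 [ 0.4858 -0.2266  0.026 ]
 [ 0.4538 -0.2241  0.026 ]] [ 0.47044532 -0.21732067  0.026     ]
bosstop [ 0.44767579 -0.18987671  0.026     ] [ 0.49675208 -0.19363139  0.026     ]
```

View pics/m2.png

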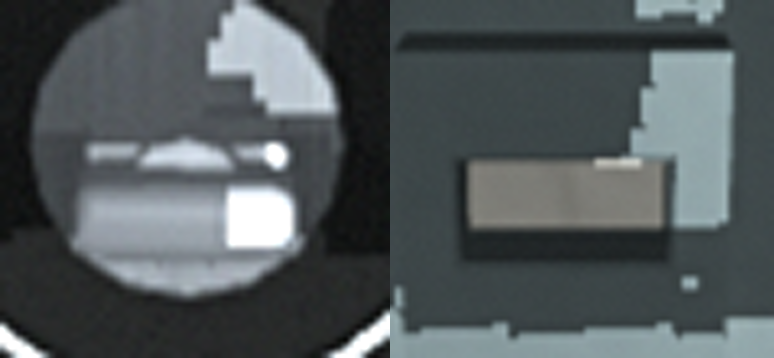

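The blade lies level in the picture at (313.9,223.7) and the slot is parallel to the tool. The two cameras agree that the cover must travel about (0.1006, 0.2810) m and turn +4.4°. I grip the boss.

Request:
jog_arm(deltas=[-0.025, 0.1, -0.2, 0, 0, 0, -0.025, 0.1, -0.5, 0, 0, 0, -0.025, 0.1, -0.75, 0, 0, 0, -0.025, 0.1, -0.85, 0, 0, 0, -0.025, 0.1, -0.85, 0, 0, 0])

```text
time: 18.1
tool_pos: [0.4694, -0.2193, 0.0406]
tool_rot: [-3.138, -0.002, 1.494]
contact_force: [-0.1, 0.6, -0.2]
opening: 0.0779
```

Request:
jog_arm(deltas=[0, 0, -0.1, 0, 0, 0, 0, 0, -0.18, 0, 0, 0, 0, 0, -0.195, 0, 0, 0, 0, 0, -0.195, 0, 0, 0])

```text
time: 18.43
tool_pos: [0.4703, -0.2206, 0.0228]
tool_rot: [3.141, 0.0, 1.493]
contact_force: [-0.0, -0.2, 0.2]
opening: 0.0783
```

Request:
jog_arm(deltas=[0, 0, 0, 0, 0, 0, 0, 0, 0, 0, 0, 0, 0, 0, 0, 0, 0, 0, 0, 0, 0, 0, 0, 0, 0, 0, 0, 0, 0, 0], claw=0.4, newtons=40)

```text
time: 18.85
tool_pos: [0.4701, -0.2206, 0.023]
tool_rot: [3.142, 0.0, 1.493]
contact_force: [1.9, -0.3, 2.4]
opening: 0.0495
```

Request:
jog_arm(deltas=[0, 0, 0, 0, 0, 0, 0, 0, 0, 0, 0, 0, 0, 0, 0, 0, 0, 0])

```text
time: 19.1
tool_pos: [0.4701, -0.2205, 0.023]
tool_rot: [3.142, 0.0, 1.493]
contact_force: [-1.5, 0.4, 5.1]
opening: 0.0492
```

Request:
jog_arm(deltas=[0, 0, 0.08, 0, 0, 0, 0, 0, 0.25, 0, 0, 0, 0, 0, 0.5, 0, 0, 0, 0, 0, 0.75, 0, 0, 0, 0, 0, 0.9, 0, 0, 0])

```text
time: 19.52
tool_pos: [0.4709, -0.2208, 0.1151]
tool_rot: [3.139, 0.001, 1.493]
contact_force: [0.0, -0.6, -2.0]
opening: 0.0493
```

Request:
jog_arm(deltas=[0, 0, 0, 0, 0, 0, 0, 0, 0, 0, 0, 0, 0, 0, 0, 0, 0, 0])

```text
time: 19.77
tool_pos: [0.4695, -0.22, 0.1117]
tool_rot: [-3.14, -0.001, 1.493]
contact_force: [-0.4, -0.3, -2.4]
opening: 0.0498
```

Run:
```python
from h import *
st(); p=snap("wrist","w10.png"); np.savez("w10.npz",**p);st()
im=cv2.imread("pics/w10.png")
cv2.imwrite("pics/m3.png",np.hstack([cv2.resize(im,(480,360)),cv2.resize(im[190:310,265:370],(315,360),interpolation=cv2.INTER_CUBIC)]))
```

```text
t 19.77 pos [ 0.4695 -0.22    0.1117] rot [-3.140e+00 -1.000e-03  1.493e+00] F [-0.4 -0.3 -2.4] open 0.0498 q [-0.59  0.47  1.71  0.    0.96 -0.51]
t 19.82 pos [ 0.4694 -0.22    0.1113] rot [-3.139e+00 -1.000e-03  1.493e+00] F [-0.3 -0.3 -1.9] open 0.0499 q [-0.59  0.47  1.71  0.    0.96 -0.51]
```

View pics/m3.png

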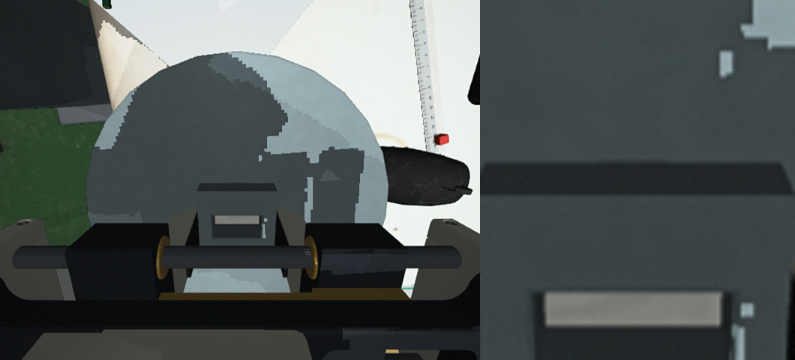

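The cover is held level. The slot's far edge is at (316.2,286.7) and the boss's far edge at row 254.7. From these I compute the offset from the TCP.

Run:
```python
from h import *
b=dict(np.load("w10.npz")); z=.1113+.003; t=np.array([.4694,-.22]); th=1.493-np.pi/2
ex=np.array([np.cos(th),np.sin(th)]); ey=np.array([-ex[1],ex[0]])
s=ray(b,(316.2,286.7),z)[:2]; e=ray(b,(316.2,254.7),z)[:2]
for q,k in((s,.008),(e,.025)):
    c=q-k*ey; print(c, "offset in tool axes x,y",((c-t)@ex).round(4),((c-t)@ey).round(4))
print(ray(b,(283,286.7),z)-ray(b,(349.3,286.7),z))
```

```text
[ 0.47062308 -0.21715866] offset in tool axes x,y 0.001 0.0029
[ 0.47057041 -0.21778887] offset in tool axes x,y 0.001 0.0023
[-0.03168245  0.00246334  0.        ]
```

Request:
jog_arm(deltas=[0.05, 0.2, 0.1, 0, 0, 0, 0.2, 0.5, 0.2, 0, 0, 0.02, 0.3, 0.75, 0.2, 0, 0, 0.05, 0.35, 0.95, 0.2, 0, 0, 0.05])

```text
time: 20.15
tool_pos: [0.5057, -0.1238, 0.1319]
tool_rot: [-3.141, -0.001, 1.574]
contact_force: [0.1, -0.5, -2.5]
opening: 0.0496
```

Request:
jog_arm(deltas=[0.1, 0.25, 0, 0, 0, 0, 0.2, 0.5, 0, 0, 0, 0, 0.3, 0.75, 0, 0, 0, 0, 0.35, 0.95, 0, 0, 0, 0])

```text
time: 20.48
tool_pos: [0.5403, -0.0286, 0.1312]
tool_rot: [-3.139, -0.001, 1.572]
contact_force: [-0.1, -0.6, -2.3]
opening: 0.0496
```

Request:
jog_arm(deltas=[0.1, 0.25, 0, 0, 0, 0, 0.2, 0.5, 0, 0, 0, 0, 0.3, 0.75, 0, 0, 0, 0, 0.31, 0.88, 0, 0, 0, 0, 0.31, 0.91, 0, 0, 0, 0])

```text
time: 20.9
tool_pos: [0.5705, 0.0627, 0.1311]
tool_rot: [-3.139, -0.0, 1.574]
contact_force: [-0.5, 0.9, -2.7]
opening: 0.0495
```

Request:
jog_arm(deltas=[0, 0, 0, 0, 0, 0, 0, 0, 0, 0, 0, 0, 0, 0, 0, 0, 0, 0, 0, 0, 0, 0, 0, 0])

```text
time: 21.23
tool_pos: [0.571, 0.0592, 0.1327]
tool_rot: [-3.141, 0.0, 1.57]
contact_force: [0.2, 0.2, -2.5]
opening: 0.0494
```

Request:
jog_arm(deltas=[-0.005, 0.02, -0.15, 0, 0, 0, -0.005, 0.02, -0.3, 0, 0, 0, -0.005, 0.02, -0.33, 0, 0, 0, -0.005, 0.02, -0.33, 0, 0, 0])

```text
time: 21.57
tool_pos: [0.5699, 0.0618, 0.0989]
tool_rot: [-3.139, 0.0, 1.57]
contact_force: [0.5, -0.3, -1.5]
opening: 0.0498
```

Request:
jog_arm(deltas=[0, 0, -0.02, 0, 0, 0, 0, 0, -0.04, 0, 0, 0, 0, 0, -0.06, 0, 0, 0, 0, 0, -0.06, 0, 0, 0])

```text
time: 21.9
tool_pos: [0.5707, 0.0624, 0.0938]
tool_rot: [3.141, 0.0, 1.571]
contact_force: [-0.2, 0.2, -2.3]
opening: 0.0496
```

Request:
jog_arm(deltas=[0, 0, -0.02, 0, 0, 0, 0, 0, -0.04, 0, 0, 0, 0, 0, -0.06, 0, 0, 0, 0, 0, -0.06, 0, 0, 0])

```text
time: 22.23
tool_pos: [0.5704, 0.0625, 0.0872]
tool_rot: [-3.141, -0.0, 1.571]
contact_force: [-0.2, 0.0, -1.5]
opening: 0.0495
```

Request:
jog_arm(deltas=[0, -0.01, -0.03, 0, 0, 0, 0, -0.01, -0.06, 0, 0, 0, 0, -0.01, -0.1, 0, 0, 0, 0, -0.01, -0.13, 0, 0, 0, 0, -0.01, -0.13, 0, 0, 0])

```text
time: 22.65
tool_pos: [0.5701, 0.0615, 0.0738]
tool_rot: [-3.14, -0.0, 1.571]
contact_force: [-0.0, 0.2, -2.1]
opening: 0.0494
```

Request:
jog_arm(deltas=[0, 0, -0.02, 0, 0, 0, 0, 0, -0.04, 0, 0, 0, 0, 0, -0.06, 0, 0, 0, 0, 0, -0.08, 0, 0, 0, 0, 0, -0.08, 0, 0, 0])

```text
time: 23.07
tool_pos: [0.5705, 0.0615, 0.0663]
tool_rot: [-3.141, 0.0, 1.571]
contact_force: [0.4, -0.3, -2.1]
opening: 0.0495
```

Request:
jog_arm(deltas=[0, 0, -0.03, 0, 0, 0, 0, 0, -0.06, 0, 0, 0, 0, 0, -0.09, 0, 0, 0, 0, 0, -0.1, 0, 0, 0, 0, 0, -0.1, 0, 0, 0])

```text
time: 23.48
tool_pos: [0.5704, 0.0615, 0.0563]
tool_rot: [-3.141, -0.0, 1.571]
contact_force: [0.9, 1.0, -3.2]
opening: 0.0496
```

Now the last 3 mm, watching the force.

Request:
jog_arm(deltas=[0, 0, -0.015, 0, 0, 0, 0, 0, -0.025, 0, 0, 0, 0, 0, -0.025, 0, 0, 0])

```text
time: 23.73
tool_pos: [0.5706, 0.0615, 0.0541]
tool_rot: [-3.141, -0.0, 1.571]
contact_force: [0.3, 0.5, -2.1]
opening: 0.0496
```

Request:
jog_arm(deltas=[0, 0, -0.01, 0, 0, 0, 0, 0, -0.01, 0, 0, 0, 0, 0, -0.01, 0, 0, 0])

```text
time: 23.98
tool_pos: [0.5707, 0.0615, 0.0532]
tool_rot: [3.142, 0.0, 1.571]
contact_force: [0.4, 0.7, -3.1]
opening: 0.0497
```

Request:
jog_arm(deltas=[0, 0, -0.01, 0, 0, 0, 0, 0, -0.01, 0, 0, 0, 0, 0, -0.01, 0, 0, 0])

```text
time: 24.23
tool_pos: [0.5708, 0.0615, 0.053]
tool_rot: [3.141, 0.0, 1.571]
contact_force: [-2.2, -0.1, 5.2]
opening: 0.0492
```

Request:
jog_arm(deltas=[0, 0, 0, 0, 0, 0, 0, 0, 0, 0, 0, 0, 0, 0, 0, 0, 0, 0, 0, 0, 0, 0, 0, 0, 0, 0, 0, 0, 0, 0], claw=0.85)

```text
time: 24.65
tool_pos: [0.5707, 0.0615, 0.0521]
tool_rot: [3.142, 0.0, 1.571]
contact_force: [0.4, -0.7, 0.4]
opening: 0.0764
```

Request:
jog_arm(deltas=[0, 0, 0.3, 0, 0, 0, 0, 0, 0.6, 0, 0, 0, 0, -0.05, 0.9, 0, 0, 0, 0, -0.1, 1.0, 0, 0, 0, 0, -0.1, 1.0, 0, 0, 0])

```text
time: 25.07
tool_pos: [0.5724, 0.0507, 0.1552]
tool_rot: [3.135, 0.001, 1.571]
contact_force: [-0.1, 0.2, 0.2]
opening: 0.0779
```

Request:
jog_arm(deltas=[0, 0, 0.28, 0, 0, 0, 0, 0, 0.28, 0, 0, 0, 0, 0, 0.28, 0, 0, 0, 0, 0, 0.28, 0, 0, 0])

```text
time: 25.4
tool_pos: [0.57, 0.0515, 0.1785]
tool_rot: [-3.139, -0.0, 1.571]
contact_force: [0.2, 0.1, 0.5]
opening: 0.0783
```

Run:
```python
from h import *
st(); p=snap("wrist","w11.png"); np.savez("w11.npz",**p);st()
snap("side","s11.png")
im=cv2.imread("pics/w11.png");s=cv2.imread("pics/s11.png")
cv2.imwrite("pics/m4.png",np.hstack([cv2.resize(im[170:290,250:380],(480,443),interpolation=cv2.INTER_CUBIC),cv2.resize(s[200:310,310:390],(320,443),interpolation=cv2.INTER_CUBIC)]))
```

```text
t 25.4 pos [0.57   0.0515 0.1785] rot [-3.139 -0.     1.571] F [0.2 0.1 0.5] open 0.0783 q [-0.04  0.48  1.48  0.    1.19 -0.04]
t 25.45 pos [0.5698 0.0516 0.1783] rot [-3.139 -0.     1.571] F [ 0.1  1.4 -0.7] open 0.078 q [-0.04  0.48  1.48  0.    1.19 -0.04]
```

View pics/m4.png

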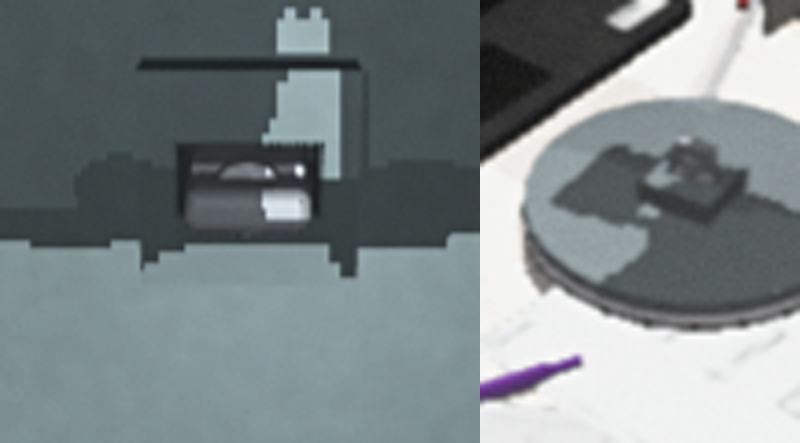

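The cover is seated: contact came at TCP z = 0.053 as predicted, the side view shows it level, and the blade is centred in the slot. Now I turn the tool 90° to pinch the wings across their thickness.

Request:
jog_arm(deltas=[0, 0.04, 0, 0, 0, 0.07, 0.01, 0.08, 0, 0, 0, 0.14, 0.01, 0.115, 0, 0, 0, 0.21, 0.01, 0.115, 0, 0, 0, 0.28, 0.01, 0.115, 0, 0, 0, 0.335], claw=0.4)

```text
time: 25.92
tool_pos: [0.5711, 0.0633, 0.1788]
tool_rot: [-3.14, -0.001, 2.104]
contact_force: [0.2, -0.2, -0.3]
opening: 0.049
```

Request:
jog_arm(deltas=[0, 0, 0, 0, 0, 0.07, 0, 0, 0, 0, 0, 0.14, 0, 0, 0, 0, 0, 0.21, 0, 0, 0, 0, 0, 0.28, 0, 0, 0, 0, 0, 0.335])

```text
time: 26.33
tool_pos: [0.5712, 0.063, 0.1788]
tool_rot: [-3.141, -0.002, 2.629]
contact_force: [-0.2, 0.4, 1.0]
opening: 0.0371
```

Request:
jog_arm(deltas=[0, 0, -0.1, 0, 0, 0.07, 0, 0, -0.25, 0, 0, 0.14, 0, 0, -0.45, 0, 0, 0.21, 0, 0, -0.6, 0, 0, 0.28, 0, 0, -0.65, 0, 0, 0.33])

```text
time: 26.75
tool_pos: [0.5696, 0.0631, 0.1114]
tool_rot: [3.141, -0.006, -3.135]
contact_force: [-0.6, 0.4, -0.0]
opening: 0.0368
```

Request:
jog_arm(deltas=[0, 0, 0, 0, 0, 0, 0, 0, 0, 0, 0, 0, 0, 0, 0, 0, 0, 0, 0, 0, 0, 0, 0, 0])

```text
time: 27.08
tool_pos: [0.572, 0.063, 0.1157]
tool_rot: [3.141, 0.001, 3.141]
contact_force: [0.2, 0.4, 0.8]
opening: 0.0368
```

Request:
jog_arm(deltas=[-0.01, 0, -0.15, 0, 0, 0, -0.01, 0, -0.3, 0, 0, 0, -0.01, 0, -0.4, 0, 0, 0, -0.01, 0, -0.425, 0, 0, 0, -0.01, 0, -0.425, 0, 0, 0])

```text
time: 27.5
tool_pos: [0.5704, 0.063, 0.0723]
tool_rot: [3.141, -0.001, -3.141]
contact_force: [1.4, 0.5, 0.5]
opening: 0.0367
```

Request:
jog_arm(deltas=[0, 0, 0, 0, 0, 0, 0, 0, 0, 0, 0, 0, 0, 0, 0, 0, 0, 0, 0, 0, 0, 0, 0, 0, 0, 0, 0, 0, 0, 0], claw=0.0, newtons=20)

```text
time: 27.92
tool_pos: [0.5709, 0.0633, 0.0732]
tool_rot: [3.141, 0.001, -3.141]
contact_force: [-0.4, -0.4, 1.3]
opening: 0.0099
```

Request:
jog_arm(deltas=[0, 0, 0, 0, 0, 0, 0, 0, 0, 0, 0, 0])

```text
time: 28.08
tool_pos: [0.5709, 0.0632, 0.0732]
tool_rot: [3.141, 0.001, -3.141]
contact_force: [0.9, 1.2, 3.5]
opening: 0.01
```

The blade is pinched at 10.0 mm with almost no side force. I turn it clockwise.

Request:
jog_arm(deltas=[0, 0, 0, 0, 0, -0.05, 0, 0, 0, 0, 0, -0.12, 0, 0, -0.001, 0, 0, -0.19, 0, 0, -0.002, 0, 0, -0.26, 0, 0, -0.0026, 0, 0, -0.3333], newtons=35)

```text
time: 28.5
tool_pos: [0.5709, 0.063, 0.0729]
tool_rot: [3.141, 0.001, 2.614]
contact_force: [-1.2, 0.7, 3.7]
opening: 0.0096
```

Request:
jog_arm(deltas=[0, 0, 0, 0, 0, -0.07, 0, 0, 0, 0, 0, -0.14, 0, 0, -0.001, 0, 0, -0.21, 0, 0, -0.002, 0, 0, -0.28, 0, 0, -0.0026, 0, 0, -0.3333])

```text
time: 28.92
tool_pos: [0.5708, 0.0629, 0.0726]
tool_rot: [3.141, 0.0, 2.09]
contact_force: [-2.0, 0.6, 2.9]
opening: 0.0096
```

```bash
python3 -c "
from h import *
st();print(robot.observe()['torque'])"
```

```text
t 28.92 pos [0.5708 0.0629 0.0726] rot [3.141 0.    2.09 ] F [-2.   0.6  2.9] open 0.0096 q [-0.02  0.61  1.59 -0.    0.95 -0.54]
[-0.05990997  0.24533523  0.06795574]
```

Request:
jog_arm(deltas=[0, 0, 0, 0, 0, -0.07, 0, 0, 0, 0, 0, -0.14, 0, 0, -0.001, 0, 0, -0.21, 0, 0, -0.002, 0, 0, -0.28, 0, 0, -0.0026, 0, 0, -0.3333])

```text
time: 29.33
tool_pos: [0.5705, 0.0628, 0.0723]
tool_rot: [-3.141, 0.0, 1.566]
contact_force: [-2.7, 0.1, 3.7]
opening: 0.0095
```

Request:
jog_arm(deltas=[0, 0, 0, 0, 0, -0.07, 0, 0, 0, 0, 0, -0.14, 0, 0, -0.001, 0, 0, -0.21, 0, 0, -0.002, 0, 0, -0.28, 0, 0, -0.0026, 0, 0, -0.3333])

```text
time: 29.75
tool_pos: [0.5703, 0.0629, 0.072]
tool_rot: [-3.141, 0.001, 1.043]
contact_force: [-2.3, -0.7, 4.9]
opening: 0.0096
```

Request:
jog_arm(deltas=[0, 0, 0, 0, 0, -0.07, 0, 0, 0, 0, 0, -0.14, 0, 0, -0.001, 0, 0, -0.21, 0, 0, -0.002, 0, 0, -0.28, 0, 0, -0.0026, 0, 0, -0.3333])

```text
time: 30.17
tool_pos: [0.5701, 0.063, 0.0718]
tool_rot: [-3.141, 0.001, 0.519]
contact_force: [-3.0, 1.6, 4.5]
opening: 0.0097
```

Request:
jog_arm(deltas=[0, 0, 0, 0, 0, -0.07, 0, 0, 0, 0, 0, -0.14, 0, 0, -0.001, 0, 0, -0.21, 0, 0, -0.002, 0, 0, -0.28, 0, 0, -0.0026, 0, 0, -0.3333])

```text
time: 30.58
tool_pos: [0.57, 0.0632, 0.0715]
tool_rot: [-3.141, 0.001, -0.004]
contact_force: [-2.7, 1.8, 3.8]
opening: 0.0097
```

Request:
jog_arm(deltas=[0, 0, 0, 0, 0, 0, 0, 0, 0, 0, 0, 0])

```text
time: 30.75
tool_pos: [0.5701, 0.0632, 0.0715]
tool_rot: [-3.141, 0.001, 0.002]
contact_force: [-3.5, 2.1, 5.8]
opening: 0.0096
```

```bash
python3 -c "
from h import *
st();print(robot.observe()['torque'])"
```

```text
t 30.75 pos [0.5701 0.0632 0.0715] rot [-3.141e+00  1.000e-03  2.000e-03] F [-3.5  2.1  5.8] open 0.0096 q [-0.02  0.61  1.59  0.    0.95  1.55]
[ 0.29909572  0.7918993  -0.05897066]
```

The nut has turned half a turn. I open, swing back 180° in place, and grip again.

Request:
jog_arm(deltas=[0, 0, 0, 0, 0, 0, 0, 0, 0, 0, 0, 0, 0, 0, 0, 0, 0, 0, 0, 0, 0, 0, 0, 0, 0, 0, 0, 0, 0, 0], claw=0.45)

```text
time: 31.17
tool_pos: [0.5707, 0.0628, 0.071]
tool_rot: [3.141, 0.0, 0.001]
contact_force: [0.4, 0.8, 0.2]
opening: 0.038
```

Request:
jog_arm(deltas=[0, 0, 0, 0, 0, 0.07, 0, 0, 0, 0, 0, 0.14, 0, 0, 0, 0, 0, 0.21, 0, 0, 0, 0, 0, 0.28, 0, 0, 0, 0, 0, 0.3333])

```text
time: 31.58
tool_pos: [0.5707, 0.0629, 0.0711]
tool_rot: [3.141, 0.0, 0.53]
contact_force: [-0.6, 0.2, 1.6]
opening: 0.0413
```

Request:
jog_arm(deltas=[0, 0, 0, 0, 0, 0.07, 0, 0, 0, 0, 0, 0.14, 0, 0, 0, 0, 0, 0.21, 0, 0, 0, 0, 0, 0.28, 0, 0, 0, 0, 0, 0.3333])

```text
time: 32.0
tool_pos: [0.5707, 0.0629, 0.0711]
tool_rot: [3.142, 0.0, 1.054]
contact_force: [0.1, -0.1, -0.1]
opening: 0.0412
```

Request:
jog_arm(deltas=[0, 0, 0, 0, 0, 0.07, 0, 0, 0, 0, 0, 0.14, 0, 0, 0, 0, 0, 0.21, 0, 0, 0, 0, 0, 0.28, 0, 0, 0, 0, 0, 0.3333])

```text
time: 32.42
tool_pos: [0.5707, 0.0629, 0.0711]
tool_rot: [-3.142, 0.0, 1.577]
contact_force: [0.2, 0.4, 0.3]
opening: 0.0409
```

Request:
jog_arm(deltas=[0, 0, 0, 0, 0, 0.07, 0, 0, 0, 0, 0, 0.14, 0, 0, 0, 0, 0, 0.21, 0, 0, 0, 0, 0, 0.28, 0, 0, 0, 0, 0, 0.3333])

```text
time: 32.83
tool_pos: [0.5707, 0.0629, 0.0711]
tool_rot: [-3.142, 0.0, 2.101]
contact_force: [0.5, 0.5, -0.4]
opening: 0.0414
```

Request:
jog_arm(deltas=[0, 0, 0, 0, 0, 0.07, 0, 0, 0, 0, 0, 0.14, 0, 0, 0, 0, 0, 0.21, 0, 0, 0, 0, 0, 0.28, 0, 0, 0, 0, 0, 0.3333])

```text
time: 33.25
tool_pos: [0.5707, 0.0629, 0.0711]
tool_rot: [-3.142, 0.0, 2.624]
contact_force: [-1.0, -0.4, -0.4]
opening: 0.0415
```

Request:
jog_arm(deltas=[0, 0, 0, 0, 0, 0.07, 0, 0, 0, 0, 0, 0.14, 0, 0, 0, 0, 0, 0.21, 0, 0, 0, 0, 0, 0.28, 0, 0, 0, 0, 0, 0.3333])

```text
time: 33.67
tool_pos: [0.5707, 0.0629, 0.0711]
tool_rot: [3.142, -0.0, -3.135]
contact_force: [-1.2, 0.4, 0.1]
opening: 0.0411
```

Request:
jog_arm(deltas=[0, 0, 0, 0, 0, 0, 0, 0, 0, 0, 0, 0, 0, 0, 0, 0, 0, 0, 0, 0, 0, 0, 0, 0, 0, 0, 0, 0, 0, 0], claw=0.0)

```text
time: 34.08
tool_pos: [0.5707, 0.063, 0.0712]
tool_rot: [3.141, 0.0, 3.141]
contact_force: [0.4, 0.8, 0.3]
opening: 0.0124
```

Request:
jog_arm(deltas=[0, 0, 0, 0, 0, 0, 0, 0, 0, 0, 0, 0, 0, 0, 0, 0, 0, 0])

```text
time: 34.33
tool_pos: [0.5707, 0.0632, 0.0712]
tool_rot: [3.141, 0.0, -3.141]
contact_force: [0.5, 1.6, 0.3]
opening: 0.0096
```

Request:
jog_arm(deltas=[0, 0, 0, 0, 0, -0.05, 0, 0, 0, 0, 0, -0.12, 0, 0, -0.001, 0, 0, -0.19, 0, 0, -0.002, 0, 0, -0.26, 0, 0, -0.0026, 0, 0, -0.3333])

```text
time: 34.75
tool_pos: [0.5707, 0.0631, 0.0709]
tool_rot: [3.141, -0.0, 2.613]
contact_force: [-0.4, 1.3, 0.3]
opening: 0.0096
```

Request:
jog_arm(deltas=[0, 0, 0, 0, 0, -0.07, 0, 0, 0, 0, 0, -0.14, 0, 0, -0.001, 0, 0, -0.21, 0, 0, -0.002, 0, 0, -0.28, 0, 0, -0.0026, 0, 0, -0.3333])

```text
time: 35.17
tool_pos: [0.5706, 0.0631, 0.0706]
tool_rot: [-3.142, -0.0, 2.09]
contact_force: [-0.4, 1.5, 0.6]
opening: 0.0095
```

Request:
jog_arm(deltas=[0, 0, 0, 0, 0, -0.07, 0, 0, 0, 0, 0, -0.14, 0, 0, -0.001, 0, 0, -0.21, 0, 0, -0.002, 0, 0, -0.28, 0, 0, -0.0026, 0, 0, -0.3333])

```text
time: 35.58
tool_pos: [0.5705, 0.063, 0.0704]
tool_rot: [-3.141, 0.0, 1.566]
contact_force: [-0.3, 0.3, 1.0]
opening: 0.0094
```

Request:
jog_arm(deltas=[0, 0, 0, 0, 0, -0.07, 0, 0, 0, 0, 0, -0.14, 0, 0, -0.001, 0, 0, -0.21, 0, 0, -0.002, 0, 0, -0.28, 0, 0, -0.0026, 0, 0, -0.3333])

```text
time: 36.0
tool_pos: [0.5704, 0.0631, 0.0701]
tool_rot: [-3.141, 0.0, 1.043]
contact_force: [-0.8, 1.8, 0.3]
opening: 0.0095
```

Request:
jog_arm(deltas=[0, 0, 0, 0, 0, -0.07, 0, 0, 0, 0, 0, -0.14, 0, 0, -0.001, 0, 0, -0.21, 0, 0, -0.002, 0, 0, -0.28, 0, 0, -0.0026, 0, 0, -0.3333])

```text
time: 36.42
tool_pos: [0.5703, 0.0631, 0.0698]
tool_rot: [-3.141, 0.001, 0.519]
contact_force: [-0.8, 1.9, 1.0]
opening: 0.0096
```

Request:
jog_arm(deltas=[0, 0, 0, 0, 0, -0.07, 0, 0, 0, 0, 0, -0.14, 0, 0, -0.001, 0, 0, -0.21, 0, 0, -0.002, 0, 0, -0.28, 0, 0, -0.0026, 0, 0, -0.3333])

```text
time: 36.83
tool_pos: [0.5703, 0.0632, 0.0696]
tool_rot: [-3.141, 0.001, -0.005]
contact_force: [-0.8, 2.2, 0.2]
opening: 0.0095
```

Request:
jog_arm(deltas=[0, 0, 0, 0, 0, 0, 0, 0, 0, 0, 0, 0])

```text
time: 37.0
tool_pos: [0.5703, 0.0632, 0.0696]
tool_rot: [-3.141, 0.001, 0.003]
contact_force: [-1.7, 2.4, 1.4]
opening: 0.0099
```

Request:
jog_arm(deltas=[0, 0, 0, 0, 0, 0, 0, 0, 0, 0, 0, 0, 0, 0, 0, 0, 0, 0, 0, 0, 0, 0, 0, 0, 0, 0, 0, 0, 0, 0], claw=0.45)

```text
time: 37.42
tool_pos: [0.5708, 0.0628, 0.0696]
tool_rot: [3.141, -0.0, 0.001]
contact_force: [-0.4, 0.6, -0.1]
opening: 0.0381
```

Request:
jog_arm(deltas=[0, 0, 0, 0, 0, 0.07, 0, 0, 0, 0, 0, 0.14, 0, 0, 0, 0, 0, 0.21, 0, 0, 0, 0, 0, 0.28, 0, 0, 0, 0, 0, 0.3333])

```text
time: 37.83
tool_pos: [0.5708, 0.0629, 0.0696]
tool_rot: [3.141, -0.0, 0.53]
contact_force: [-0.4, -0.6, -0.3]
opening: 0.0408
```

Request:
jog_arm(deltas=[0, 0, 0, 0, 0, 0.07, 0, 0, 0, 0, 0, 0.14, 0, 0, 0, 0, 0, 0.21, 0, 0, 0, 0, 0, 0.28, 0, 0, 0, 0, 0, 0.3333])

```text
time: 38.25
tool_pos: [0.5708, 0.0629, 0.0696]
tool_rot: [3.141, 0.0, 1.054]
contact_force: [0.5, 0.1, 0.3]
opening: 0.0415
```

Request:
jog_arm(deltas=[0, 0, 0, 0, 0, 0.07, 0, 0, 0, 0, 0, 0.14, 0, 0, 0, 0, 0, 0.21, 0, 0, 0, 0, 0, 0.28, 0, 0, 0, 0, 0, 0.3333])

```text
time: 38.67
tool_pos: [0.5708, 0.0629, 0.0696]
tool_rot: [3.141, 0.0, 1.577]
contact_force: [-0.3, -0.1, 0.1]
opening: 0.0413
```

Request:
jog_arm(deltas=[0, 0, 0, 0, 0, 0.07, 0, 0, 0, 0, 0, 0.14, 0, 0, 0, 0, 0, 0.21, 0, 0, 0, 0, 0, 0.28, 0, 0, 0, 0, 0, 0.3333])

```text
time: 39.08
tool_pos: [0.5708, 0.0629, 0.0696]
tool_rot: [3.141, 0.0, 2.101]
contact_force: [-0.0, -0.5, -0.0]
opening: 0.0411
```

Request:
jog_arm(deltas=[0, 0, 0, 0, 0, 0.07, 0, 0, 0, 0, 0, 0.14, 0, 0, 0, 0, 0, 0.21, 0, 0, 0, 0, 0, 0.28, 0, 0, 0, 0, 0, 0.3333])

```text
time: 39.5
tool_pos: [0.5708, 0.0629, 0.0696]
tool_rot: [3.142, 0.0, 2.625]
contact_force: [0.0, 0.3, -1.3]
opening: 0.0418
```

Request:
jog_arm(deltas=[0, 0, 0, 0, 0, 0.07, 0, 0, 0, 0, 0, 0.14, 0, 0, 0, 0, 0, 0.21, 0, 0, 0, 0, 0, 0.28, 0, 0, 0, 0, 0, 0.3333])

```text
time: 39.92
tool_pos: [0.5708, 0.0629, 0.0696]
tool_rot: [-3.142, 0.0, -3.135]
contact_force: [-0.4, -0.1, -0.1]
opening: 0.0414
```

Request:
jog_arm(deltas=[0, 0, 0, 0, 0, 0, 0, 0, 0, 0, 0, 0, 0, 0, 0, 0, 0, 0, 0, 0, 0, 0, 0, 0, 0, 0, 0, 0, 0, 0], claw=0.0)

```text
time: 40.33
tool_pos: [0.5707, 0.063, 0.0696]
tool_rot: [3.142, 0.0, 3.141]
contact_force: [0.2, 0.2, -0.1]
opening: 0.0127
```

Request:
jog_arm(deltas=[0, 0, 0, 0, 0, 0, 0, 0, 0, 0, 0, 0, 0, 0, 0, 0, 0, 0])

```text
time: 40.58
tool_pos: [0.5707, 0.0632, 0.0696]
tool_rot: [3.141, 0.0, -3.141]
contact_force: [-0.3, 1.9, -0.5]
opening: 0.0097
```

Request:
jog_arm(deltas=[0, 0, 0, 0, 0, -0.05, 0, 0, 0, 0, 0, -0.12, 0, 0, -0.001, 0, 0, -0.19, 0, 0, -0.002, 0, 0, -0.26, 0, 0, -0.0026, 0, 0, -0.3333])

```text
time: 41.0
tool_pos: [0.5707, 0.0631, 0.0694]
tool_rot: [3.141, -0.0, 2.613]
contact_force: [-0.3, 1.9, 0.1]
opening: 0.0099
```

Request:
jog_arm(deltas=[0, 0, 0, 0, 0, -0.07, 0, 0, 0, 0, 0, -0.14, 0, 0, -0.001, 0, 0, -0.21, 0, 0, -0.002, 0, 0, -0.28, 0, 0, -0.0026, 0, 0, -0.3333])

```text
time: 41.42
tool_pos: [0.5706, 0.063, 0.0691]
tool_rot: [-3.142, -0.0, 2.09]
contact_force: [-0.7, 1.2, 0.4]
opening: 0.0099
```

Request:
jog_arm(deltas=[0, 0, 0, 0, 0, -0.07, 0, 0, 0, 0, 0, -0.14, 0, 0, -0.001, 0, 0, -0.2, 0, 0, -0.002, 0, 0, -0.25, 0, 0, -0.0026, 0, 0, -0.29])

```text
time: 41.83
tool_pos: [0.5705, 0.063, 0.0688]
tool_rot: [-3.141, 0.0, 1.636]
contact_force: [-0.2, 1.2, 0.9]
opening: 0.0098
```

```bash
python3 -c "
from h import *
st();print(robot.observe()['torque'])"
```

```text
t 41.83 pos [0.5705 0.063  0.0688] rot [-3.141  0.     1.636] F [-0.2  1.2  0.9] open 0.0098 q [-0.02  0.61  1.59 -0.    0.94 -0.09]
[0.11319832 0.2017955  0.08484999]
```

Request:
jog_arm(deltas=[0, 0, 0, 0, 0, -0.015, 0, 0, 0, 0, 0, -0.03, 0, 0, 0, 0, 0, -0.045, 0, 0, 0, 0, 0, -0.055, 0, 0, 0, 0, 0, -0.055])

```text
time: 42.25
tool_pos: [0.5705, 0.063, 0.0688]
tool_rot: [-3.141, 0.0, 1.553]
contact_force: [-0.5, 0.2, 1.6]
opening: 0.0095
```

```bash
python3 -c "
from h import *
st();print(robot.observe()['torque'])"
```

```text
t 42.25 pos [0.5705 0.063  0.0688] rot [-3.141  0.     1.553] F [-0.5  0.2  1.6] open 0.0095 q [-0.02  0.61  1.59 -0.    0.94 -0.01]
[0.17063776 0.27279723 0.31813151]
```

The torque is rising (0.32 N m) at 89°, so the stop is reached. I push a little further to make it snug.

Request:
jog_arm(deltas=[0, 0, 0, 0, 0, 0, 0, 0, 0, 0, 0, -0.01, 0, 0, 0, 0, 0, -0.02, 0, 0, 0, 0, 0, -0.03, 0, 0, 0, 0, 0, -0.03], newtons=50)

```text
time: 42.67
tool_pos: [0.5705, 0.063, 0.0688]
tool_rot: [-3.141, 0.0, 1.506]
contact_force: [-1.8, 1.0, 1.9]
opening: 0.0093
```

```bash
python3 -c "
from h import *
st();print(robot.observe()['torque'])"
```

```text
t 42.67 pos [0.5705 0.063  0.0688] rot [-3.141  0.     1.506] F [-1.8  1.   1.9] open 0.0093 q [-0.02  0.61  1.59 -0.    0.94  0.04]
[0.1838669  0.40090537 0.71335286]
```

Request:
jog_arm(deltas=[0, 0, 0, 0, 0, 0.015, 0, 0, 0, 0, 0, 0.03, 0, 0, 0, 0, 0, 0.03, 0, 0, 0, 0, 0, 0.03])

```text
time: 43.0
tool_pos: [0.5705, 0.063, 0.0688]
tool_rot: [-3.141, -0.0, 1.553]
contact_force: [-2.1, 2.0, 1.5]
opening: 0.0093
```

Request:
jog_arm(deltas=[0, 0, 0, 0, 0, 0, 0, 0, 0, 0, 0, 0, 0, 0, 0, 0, 0, 0, 0, 0, 0, 0, 0, 0, 0, 0, 0, 0, 0, 0], claw=0.5)

```text
time: 43.42
tool_pos: [0.5709, 0.0628, 0.0689]
tool_rot: [3.141, 0.0, 1.553]
contact_force: [0.3, -0.3, -0.0]
opening: 0.0384
```

Request:
jog_arm(deltas=[0, 0, 0.2, 0, 0, 0, 0, 0, 0.5, 0, 0, 0, 0, 0, 0.8, 0, 0, 0, 0, 0, 1.0, 0, 0, 0])

```text
time: 43.75
tool_pos: [0.5716, 0.0629, 0.1716]
tool_rot: [3.138, 0.0, 1.553]
contact_force: [0.3, 1.2, 0.3]
opening: 0.0457
```

Request:
jog_arm(deltas=[0, -0.1, 0.1, 0, 0, 0, 0, -0.1, 0.1, 0, 0, 0, 0, -0.1, 0.1, 0, 0, 0, 0, -0.1, 0.1, 0, 0, 0])

```text
time: 44.08
tool_pos: [0.5698, 0.0527, 0.1771]
tool_rot: [-3.139, -0.0, 1.552]
contact_force: [-0.4, 0.1, 0.3]
opening: 0.0456
```

Run:
```python
from h import *
st(); p=snap("wrist","w12.png");np.savez("w12.npz",**p);snap("side","s12.png");snap("top","t12.png");st()
```

```text
t 44.08 pos [0.5698 0.0527 0.1771] rot [-3.139 -0.     1.552] F [-0.4  0.1  0.3] open 0.0456 q [-0.04  0.48  1.48  0.    1.18 -0.02]
t 44.23 pos [0.57   0.053  0.1773] rot [-3.139 -0.     1.553] F [-0.2 -0.1 -0.1] open 0.0459 q [-0.04  0.48  1.48  0.    1.18 -0.02]
```

Request:
jog_arm(deltas=[-0.2, -0.3, 0.1, 0, 0, 0, -0.4, -0.6, 0.2, 0, 0, 0, -0.6, -0.95, 0.3, 0, 0, 0])

```text
time: 44.48
tool_pos: [0.5095, -0.0418, 0.2079]
tool_rot: [-3.139, -0.001, 1.556]
contact_force: [0.7, -1.1, 0.3]
opening: 0.0463
```

Request:
jog_arm(deltas=[-0.2, -0.3, 0.1, 0, 0, 0, -0.4, -0.6, 0.2, 0, 0, 0, -0.5, -0.95, 0.3, 0, 0, 0])

```text
time: 44.73
tool_pos: [0.4583, -0.1372, 0.2386]
tool_rot: [-3.139, -0.001, 1.554]
contact_force: [1.4, 0.1, -0.1]
opening: 0.0461
```

Request:
jog_arm(deltas=[0, -0.3, 0, 0, 0, 0, 0, -0.6, 0, 0, 0, 0, 0, -0.9, 0, 0, 0, 0, 0, -0.9, 0, 0, 0, 0])

```text
time: 45.07
tool_pos: [0.4604, -0.2316, 0.238]
tool_rot: [-3.141, 0.002, 1.549]
contact_force: [-0.5, -0.3, 0.2]
opening: 0.0461
```

Run:
```python
from h import *
st(); snap("side","s13.png");snap("top","t13.png")
r=lambda f,b,s:cv2.resize(cv2.imread("pics/"+f)[b[1]:b[3],b[0]:b[2]],s,interpolation=cv2.INTER_CUBIC)
a=np.hstack([r("w12.png",(250,170,380,290),(325,300)),r("s13.png",(280,210,440,310),(475,300))])
b=r("t13.png",(185,205,515,330),(800,300))
cv2.imwrite("pics/m5.png",np.vstack([a,b]))
```

```text
t 45.07 pos [ 0.4604 -0.2316  0.238 ] rot [-3.141e+00  2.000e-03  1.549e+00] F [-0.5 -0.3  0.2] open 0.0461 q [-0.61  0.32  1.55 -0.    1.27 -0.59]
```

View pics/m5.png

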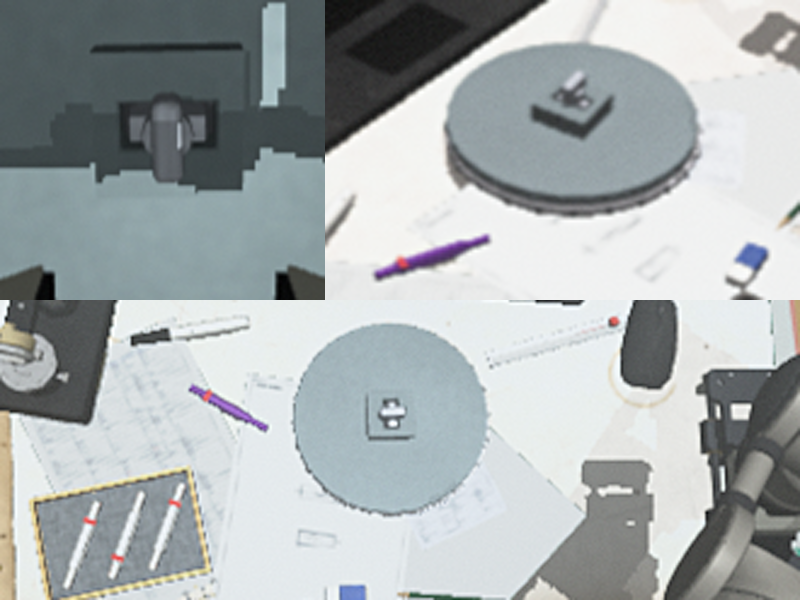

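The wings at (168,137) stand across the slot, the cover is level on the hub, and all three gauges lie in the tray. I hand it in.

```bash
python3 -c "
from cell import robot
print(robot.hand_in())"
```

```text
the job is handed in; nothing more can be done
None
```

I put the turntable away and handed the job in at about 45 s.

- **Gauges:** There were three on the platter. All three now lie flat in the tray, and I left the purple and yellow look-alikes alone.
- **Cover:** It went down over the wing nut and stud and touched the hub at tool height 0.053 m, the height expected for fully seated. The last pictures show it level.
- **Wing nut:** I turned it 450° clockwise in three grips. The torque rose to 0.71 N m at the stop, and the last pictures show the wings across the slot.

No final check failed. While measuring, the wrist and top cameras disagreed by about 3 mm in y. That offset cancelled because I used only relative positions to place the cover. I did not see the cover get knocked or the grip slacken.

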